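# Hang the specimen hangers on the rail and cam-clamp the train

### The job

Hang every green specimen hanger on the aluminium rail: enter it at the open mouth by the steel cam, with its specimen on the robot's side, and slide it in so that all of them hang in one row ahead of the sliding end stop. Slide the yellow-tabbed end stop along the rail to suit the number of hangers, then swing the red cam lever clockwise behind the row until it lies about parallel to the rail and has taken up the gap, pressing the stop's spring buffer in by about half its travel and no further. Load the hangers while the lever is still open, and let go of everything at the end.

Things in the scene. Friction and masses are not known exactly. Their poses are not given: they have to be found in the camera images.
- rail: Fixed aluminium rail on a blue plate 105 x 235 x 8 mm. Origin: on the bench under the rail's mouth, on the centre line; y runs inward along the rail, x to the side away from the robot (cam side), z up. Channel floor at z 22 mm, y -38 to 190; 21 mm wide inside. From y = 0 inward two lips (10 to 14 mm above the floor) close it but for a 12 mm slot on top.
- mouth (a point): Middle of the channel floor at the rail's mouth (rail y = 0, z = 22 mm). From here 38 mm outward the floor is an apron open above, with side guides 8 mm high that flare from 21 mm apart at the mouth to about 32 mm: set a hanger's foot down there, then slide it in under the lips.
- red_line (a point): Short red line on the base plate at rail y = 20 mm (x = -36 mm): where the outermost hanger's axis is when all is clamped with the lever parallel to the rail.
- hanger1: Loose hanger, 45 g, standing upright; three or all of the four are there (None: absent). Origin: underside of its foot on the stem axis, z up. Square foot 18 x 18 mm, z 0-8; neck 8 dia, z 8-18; green bumper disc 30 dia, z 18-28; green grip tab 10 (x) x 14 (y) mm, z 28-64. An arm (z 22-26) leads to a plate and black specimen puck on its -x side (x -32 to -42, 22 wide, z 0-26).
- hanger2: As hanger1, another specimen. Hung on the rail, a hanger's origin is at rail x = 0, z = 22 mm, its x axis along the rail's x; the foot runs in the channel, the neck in the slot, the specimen hangs in front of the rail; hangers that touch (bumper to bumper) are 30 mm apart.
- hanger3: As hanger1, another specimen.
- hanger4: As hanger1, another specimen.
- stop (a joint): Position of the sliding end stop, 0 to 0.10 m, growing inward: its grip tab's centre is at rail y = 70 mm + this value. Takes 7 N to slide and stays where it is left.
- stop_grip (a point): Middle of the stop's yellow grip tab (10 mm thick across the rail, 14 mm wide along it, reaching 22 mm below and 15 mm above this point), 72 mm above the bench.
- buffer (a joint): How far the stop's spring buffer is pressed in, 0 to 0.010 m (600 N/m). The buffer is the steel plate on an orange rod on the mouth side of the stop.
- buffer_face (a point): Middle of the buffer's face, which touches the bumper disc of the innermost hanger; unpressed it is 25 mm from the grip tab's centre, towards the mouth.
- cam (a joint): Cam lever angle, 0 to 2.0 rad, clockwise from above. 0: square to the rail, pointing away from the robot (open); pi/2: parallel to the rail, pointing outward from the mouth. The cam disc comes in from outside behind the outermost hanger and pushes it inward: it holds its axis at rail y = 14 mm at 1.32 rad, 20 at pi/2, 25.5 at 1.82. Friction of 0.2 Nm holds the lever where it is left.
- cam_axis (a point): On the cam's vertical axis (rail x = 26, y = 2 mm), 45 mm above the bench. The cam is a steel disc 40 mm in diameter, 40 to 50 mm above the bench, its centre 26 mm from this axis, 0.87 rad clockwise of the lever.
- lever_knob (a point): On the axis of the red upright post at the lever's end (12 mm diameter, 42 to 84 mm above the bench), 65 mm from the cam's axis; this point is 70 mm above the bench.
- specimen1 (a point): Centre of the outer face of hanger1's specimen puck, 42 mm from the hanger's axis on its -x side, 13.5 mm above its underside; hung, it must be in front of the rail (rail x about -42 mm).
- specimen2 (a point): Centre of the outer face of hanger2's specimen puck, 42 mm from the hanger's axis on its -x side, 13.5 mm above its underside; hung, it must be in front of the rail (rail x about -42 mm).
- specimen3 (a point): Centre of the outer face of hanger3's specimen puck, 42 mm from the hanger's axis on its -x side, 13.5 mm above its underside; hung, it must be in front of the rail (rail x about -42 mm).
- specimen4 (a point): Centre of the outer face of hanger4's specimen puck, 42 mm from the hanger's axis on its -x side, 13.5 mm above its underside; hung, it must be in front of the rail (rail x about -42 mm).

How it is judged:
By the outcome, as a careful person would: the job done as asked, in the order asked, and still so for the second after the job is handed in, with the robot touching nothing.
Of hanger1, hanger2, hanger3, hanger4 only 3 to 4 are there at a start; the rules pass over those that are not, and their reading is None.
At some moment in a run one of hanger1, hanger2, hanger3, hanger4 may be knocked a few centimetres aside while the robot is not near it.
Once in a run the grip may slacken for a moment while it holds something.
It also fails if it takes over 210 s, if anything falls off the work surface, if the arm or the gripper's body presses on something with over 40 N, if the wrist force passes 120 N, or if a joint passes its speed limit or range.

### The arm

A 7-joint arm with a two-finger parallel gripper is mounted at the origin on a cart in front of the work surface, level with it; the furniture and walls round the work are solid. World frame = base frame: x ahead of the robot, y to its left, z up, the work surface at z = 0. Lengths are in m, angles in rad, forces in N, time in s.
With the tool pointing down it reaches from about 0.35 to 0.9 m from the base axis. Payload 8.1 kg.
Tool frame: the origin (TCP) lies on the centre line of the jaws, within the pads' length; the fingertips stand 25 mm ahead of it and the grasp point (between the pads) lies 6 mm ahead of it; z points along the fingers, y is the line along which they close (so a half turn about z gives the same grasp; the last joint's range is limited). The gripper opens to 85 mm and grips with 20 to 120 N. Pads are 22 mm wide; open, the fingers measure 114 mm over their backs; the gripper's body (76 mm by 85 mm) begins 54 mm behind the grasp point. The pads swing forward as they close: fully open they stand 13 mm farther back than shut.
Start: joints at [1.1, 0.434, 0.025, 1.573, -0.012, 1.134, -0.075], TCP at [0.225, -0.583, 0.218] pointing down, gripper open.
Joint ranges: [-2.62, 2.62], [-0.44, 2.09], [-1.27, 1.32], [0.08, 2.57], [-1.32, 4.46], [0.12, 2], [-2.74, 2.74]. Speed limits (rad/s): [2.22, 2.22, 3.01, 3.01, 3.14, 3.14, 3.14].

### API

Orientations are given as [roll, pitch, yaw] about the fixed x, y, z axes, in that order (R = Rz(yaw) Ry(pitch) Rx(roll)).
In Python, from station import r gives the robot as it stands.
- The arm moves only by the tool servo_tool, never from a script. Its argument "deltas" is a list of rows, each an object of numbers: "x", "y", "z": the shift along the tool's x, y, z each as a share of 1 m, from -1 to 1; "yaw": the turn about the tool's z as a share of pi rad, from -1 to 1; "fingers": the opening, from -1 (shut) to 1 (fully open). A call has 1 to 5 rows; each row is the pose to reach, as a shift and turn from the pose commanded when the call began, along the tool's axes at that moment, turning the shorter way round; what a row does not reach only later rows make up. A row lasts 1/8 s, in which the tool goes at most 62.5 mm and 10.7 degrees, less where a joint would pass 70% of its speed; a pose out of reach is approached as far as the arm can. A call with a number of a shift or a turn outside -1 to 1 is refused whole. A call with a gripper value outside its range is refused whole. The fingers move at their own pace and stop on an object; "force" is the grip in N (left out, the last holds). Time passes only in rows, so rows that repeat a pose let the fingers close. It gives the time, the measured TCP pose, the force, the opening and the grip force at its end, in the units of the state.
- r.read_state(): the state, without advancing time (a new reading comes with each control period).
- r.grab_frame(name): name is "side" or "top"; returns the picture (420x560x3 uint8, red, green, blue); there is no depth.
- r.camera_model(name): a dict with "vertical_fov" (degrees; the focal length in pixels is half the picture's height over the tangent of half this angle, whatever the lens; pixels are square), "cx", "cy" (the principal point, pixels), "pose" (4x4, takes a point from camera to world coordinates). Camera axes: x right, y up, looking along -z (the intrinsics and any distortion apply to the point x, -y, -z); pixel columns grow to the right and rows downward; lengths in m; the calibration is good to about 2 mm. A picture is of the moment at which its call begins. camera_model takes no time and is no camera call.
- r.finish_job(): hands the job in; it is judged then, once.
Trained networks look in the newest picture that a camera, given by its name, has taken for a name from the list of things; names that differ only in an ending like _2 or _b are one class to them, and where a whole thing is asked for, a point or a joint stands for the part that bears it (a point fixed in the world has none). Each returns a list of dicts, best first, with "score" (0 to 1); they miss things now and then, are a little off and sometimes report something else, mostly with a low value. They report only what shows in the picture. A call takes as long as a camera call.
- r.recognise(camera, query): "at" ([row, column] in pixels, amid what is visible of it).
- r.masks_of(camera, query): "pixels" (420x560 bool, what is visible of it) and "at" ([row, column] in pixels, amid what is visible of it).
- r.landmark_of(camera, query): "at" ([row, column] in pixels: a listed point, or the origin of a listed thing).
The state is a dict: "time_s": time; "q": joint angles; "dq": joint speeds; "effort": joint torques, N m; "position": TCP position; "ee_rot": TCP orientation; "force": force on the tool from outside, world axes, zero at the start; "ft_torque": the same for the moment, N m; "opening": finger opening in m; "gripper_force": force on a finger pad.
Only numpy, scipy, OpenCV 4.12 (cv2) and the standard library are available. Lean on these libraries where they do the work, as an engineer would, in place of code of your own. Each camera call takes 0.05 s, during which the arm holds its last target. There are 200 camera calls.

## Working session

There is one attempt and no reset: what is moved stays moved. The work goes in short steps, Python scripts to look and compute and a tool call to move; the robot and the scene stay as the last step left them, time stands still between calls to the robot, and variables do not carry over. Pictures are saved under pics/ and viewed, at most 14 in all, crops included, and the job is handed in when it is done.

Besides the shell and the picture viewer there is one more tool, called after ">>>" as a command line: name --argument value ..., lists and objects as JSON in quotes. servo_tool: Moves the arm, as the interface text tells. Its arguments: {"type":"object","properties":{"deltas":{"type":"array"},"force":{"type":"number"}},"required":["deltas"]}

```bash
mkdir -p pics
cat > h.py <<'E'
import numpy as np, cv2
from station import r
def snap(n):
    im=np.array(r.grab_frame(n)); return im
def save(im,fn): cv2.imwrite('pics/'+fn,cv2.cvtColor(im,cv2.COLOR_RGB2BGR))
def ray(cam,rc):
    m=r.camera_model(cam); f=210/np.tan(np.radians(m['vertical_fov'])/2); P=np.array(m['pose'])
    uv=np.array([[[rc[1],rc[0]]]],float); K=np.array([[f,0,m['cx']],[0,f,m['cy']],[0,0,1.]])
    d=m.get('distortion',m.get('dist',None))
    u=cv2.undistortPoints(uv,K,None if d is None else np.array(d,float))[0,0]
    v=P[:3,:3]@np.array([u[0],-u[1],-1]); return P[:3,3],v
def onz(cam,rc,z):
    o,v=ray(cam,rc); return o+v*(z-o[2])/v[2]
def proj(cam,p):
    m=r.camera_model(cam); f=210/np.tan(np.radians(m['vertical_fov'])/2); P=np.array(m['pose'])
    c=P[:3,:3].T@(np.array(p)-P[:3,3]); x=np.array([[c[0],-c[1],-c[2]]])
    d=m.get('distortion',m.get('dist',None))
    K=np.array([[f,0,m['cx']],[0,f,m['cy']],[0,0,1.]])
    u=cv2.projectPoints(x,np.zeros(3),np.zeros(3),K,None if d is None else np.array(d,float))[0][0,0]
    return u[::-1]
def st():
    s=r.read_state(); print('t',round(s['time_s'],2),'pos',np.round(s['position'],4),'rot',np.round(s['ee_rot'],3),'F',np.round(s['force'],1),'op',round(s['opening'],4),'g',np.round(s['gripper_force'],1)); return s
E
python3 - <<'E'
from h import *
s=st(); print(s['q'])
for c in('top','side'):
    m=r.camera_model(c); print({k:(np.round(v,3).tolist() if k=='pose' else v) for k,v in m.items()})
    save(snap(c),c+'0.png')
Z=dict(hanger1=0,specimen1=.0135,mouth=.022,red_line=.008,stop_grip=.072,cam_axis=.045,lever_knob=.07,buffer_face=.045,rail=0)
for c in('top','side'):
  for q,z in Z.items():
    for d in r.landmark_of(c,q)[:6]: print(c,q,np.round(d['at'],1),round(d['score'],2),np.round(onz(c,d['at'],z),4))
E
```

```text
t 0.0 pos [ 0.2245 -0.5827  0.2173] rot [-3.14   0.     0.368] F [ 0.4 -0.3  0.5] op 0.0855 g 0.0
[ 1.10040742  0.43521348  0.02496557  1.57414038 -0.01161109  1.13397495
 -0.07508051]
{'vertical_fov': 49.05794078267133, 'cx': 280.4176214016554, 'cy': 221.2620297620041, 'pose': [[-0.009, 0.993, -0.117, 0.452], [-1.0, -0.008, 0.009, 0.027], [0.008, 0.117, 0.993, 0.936], [0.0, 0.0, 0.0, 1.0]]}
{'vertical_fov': 47.6681462096053, 'cx': 285.47278679269533, 'cy': 208.56280743189635, 'pose': [[-0.999, 0.034, -0.012, 0.52], [-0.029, -0.559, 0.828, 0.786], [0.021, 0.828, 0.56, 0.586], [0.0, 0.0, 0.0, 1.0]]}
top hanger1 [278.3 346.3] 0.72 [ 0.4446 -0.1137  0.    ]
top hanger1 [280.  257.9] 0.7 [0.4429 0.065  0.    ]
top specimen1 [301.  256.9] 0.85 [0.4018 0.0666 0.0135]
top specimen1 [297.8 354.9] 0.6 [ 0.4062 -0.1277  0.0135]
top specimen1 [301.  203.8] 0.57 [0.4028 0.1715 0.0135]
top mouth [209.  308.1] 0.87 [ 0.5836 -0.0371  0.022 ]
top mouth [228.9 295.3] 0.69 [ 0.5437 -0.0109  0.022 ]
top red_line [228.  297.3] 0.89 [ 0.5469 -0.0156  0.008 ]
top stop_grip [209.  255.4] 0.6 [0.5772 0.0664
[... 677 characters left out ...]
 0.1578 0.0135]
side specimen1 [222.7 260.8] 0.51 [ 0.582  -0.006   0.0135]
side mouth [209.6 264.9] 0.69 [ 0.5759 -0.0418  0.022 ]
side mouth [277.7 355.3] 0.17 [0.4043 0.1604 0.022 ]
side red_line [222.5 280.3] 0.75 [ 0.5422 -0.0167  0.008 ]
side red_line [283.5 329.3] 0.73 [0.4489 0.1624 0.008 ]
side red_line [221.9 259. ] 0.65 [ 0.5865 -0.0162  0.008 ]
side stop_grip [217.5 256.6] 0.56 [0.5847 0.0588 0.072 ]
side cam_axis [205.4 253.9] 0.71 [ 0.597 -0.022  0.045]
side lever_knob [243.8 346.6] 0.71 [0.4214 0.1266 0.07  ]
side lever_knob [279.9 355.8] 0.65 [0.4139 0.2188 0.07  ]
side buffer_face [221.4 262.4] 0.5 [0.5758 0.0331 0.045 ]
side rail [216.2 266.8] 0.79 [ 0.5723 -0.0492  0.    ]
```

View both.

View pics/top0.png

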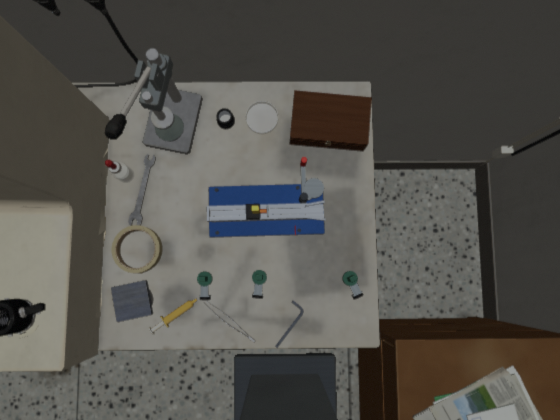

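View pics/side0.png

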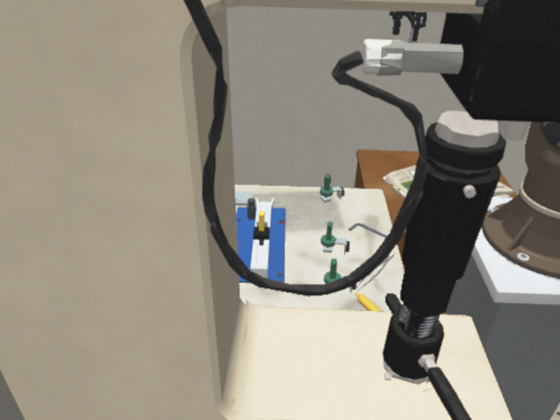

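```bash
cat > seg.py <<'E'
from h import *
import sys
from scipy import ndimage as nd
im=snap('top'); h=cv2.cvtColor(im,cv2.COLOR_RGB2HSV).astype(int); H,S,V=h[...,0],h[...,1],h[...,2]
def blobs(m,z,nm,amin):
    l,n=nd.label(m)
    for i in range(1,n+1):
        yx=np.argwhere(l==i)
        if len(yx)>=amin: 
            c=yx.mean(0); print(nm,len(yx),np.round(c,1),yx.min(0),yx.max(0),np.round(onz('top',c,z),4))
blobs((H>65)&(H<90)&(S>90)&(V>30),.023,'green',20)
blobs((H>22)&(H<34)&(S>140)&(V>90),.087,'yellow',5)
blobs(((H<6)|(H>174))&(S>150)&(V>80),.08,'red',3)
b=((H>100)&(H<125)&(S>150)&(V>50)); l,n=nd.label(b)
yx=np.argwhere(b); yx=yx[(yx[:,0]>170)&(yx[:,0]<250)&(yx[:,1]>190)&(yx[:,1]<340)]
w=np.array([onz('top',p,.008)[:2] for p in yx],np.float32)
R=cv2.minAreaRect(w); print(R); print(cv2.boxPoints(R))
x0,y0=[int(v) for v in sys.argv[2:4]] if len(sys.argv)>3 else (190,140)
save(cv2.resize(im[y0:y0+150,x0:x0+200],None,fx=4,fy=4,interpolation=cv2.INTER_CUBIC),sys.argv[1])
E
python3 seg.py c1.png
```

```text
green 130 [276.8 258.9] [271 253] [283 265] [0.4493 0.0621 0.023 ]
green 132 [278.3 204.1] [272 198] [284 210] [0.4474 0.1698 0.023 ]
green 140 [278.  349.6] [272 343] [284 356] [ 0.4454 -0.1166  0.023 ]
yellow 10 [209.4 255.9] [207 252] [210 258] [0.5743 0.0648 0.087 ]
yellow 20 [305.2 185.9] [303 182] [307 190] [0.3996 0.1924 0.087 ]
yellow 14 [310.9 178.7] [309 175] [312 182] [0.3894 0.2053 0.087 ]
yellow 9 [319.1 166. ] [317 165] [321 167] [0.375 0.228 0.087]
red 25 [159.9 303.5] [157 301] [162 306] [ 0.6698 -0.0258  0.08  ]
red 27 [162.  107.8] [160 105] [164 111] [0.6682 0.3456 0.08  ]Traceback (most recent call last):
  File "seg.py", line 16, in <module>
    w=np.array([onz('top',p,.008)[:2] for p in yx],np.float32)
                ~~~^^^^^^^^^^^^^^
  File "h.py", line 13, in onz
    o,v=ray(cam,rc); return o+v*(z-o[2])/v[2]
        ~~~^^^^^^^^
  File "h.py", line 7, in ray
    m=r.camera_model(cam); f=210/np.tan(np.radians(m['vertical_fov'])/2); P=np.array(m['pose'])
ValueError: time passes only in moves, steps and waits
```

>>> servo_tool --deltas '[{"x": 0.05,"z": -0.05,"fingers": 1},{"x": 0.1,"z": -0.1,"fingers": 1}]'

```text
invalid input at $.deltas[0]: expected keys x, y, z, yaw, fingers
```

```bash
sed -i 's/r.camera_model(cam)/CM(cam)/; 2a import functools\n@functools.lru_cache(None)\ndef CM(c): return r.camera_model(c)' h.py; python3 seg.py c1.png
```

```text
green 129 [276.8 258.9] [271 253] [283 265] [0.4494 0.0621 0.023 ]
green 132 [278.3 204.1] [272 198] [284 210] [0.4474 0.1698 0.023 ]
green 140 [278.  349.6] [272 343] [284 356] [ 0.4453 -0.1168  0.023 ]
yellow 10 [209.4 255.9] [207 252] [210 258] [0.5743 0.0648 0.087 ]
yellow 13 [304.6 187. ] [303 185] [307 190] [0.4005 0.1904 0.087 ]
yellow 22 [309.8 179.9] [307 176] [313 184] [0.3914 0.2032 0.087 ]
yellow 7 [314.3 172.6] [313 171] [316 174] [0.3835 0.2163 0.087 ]
yellow 16 [318.6 166.8] [317 163] [320 170] [0.376  0.2267 0.087 ]
red 24 [160.  303.5] [158 301] [162 306] [ 0.6696 -0.0258  0.08  ]
red 28 [162.1 107.9] [160 105] [164 111] [0.6682 0.3454 0.08  ]
((0.584873378276825, 0.04805617034435272), (0.10012544691562653, 0.23013143241405487), 1.1796633005142212)
[[ 0.53245234  0.16206683]
 [ 0.5371902  -0.06801583]
 [ 0.6372944  -0.06595449]
 [ 0.63255656  0.16412817]]
```

View pics/c1.png

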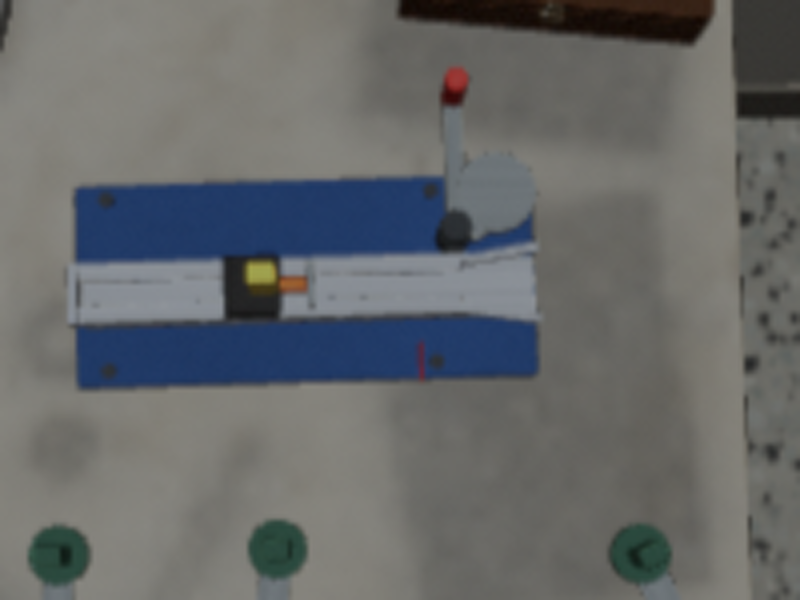

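Run:
```python
from h import *
def c(x,y,z,n): print(n,np.round(onz('top',(140+(y+.5)/4-.5,190+(x+.5)/4-.5),z),4))
c(421,361,.008,'redline')
c(150,263,.036,'wallT'); c(150,322,.036,'wallB'); c(400,256,.036,'wallT2'); c(400,318,.036,'wallB2')
c(538,246,.030,'flareT'); c(538,318,.030,'flareB'); c(74,293,.03,'inner end')
c(454,224,.06,'hub'); c(455,76,.084,'knobtop'); c(500,191,.05,'disc'); c(261,269,.087,'ytab top'); c(310,285,.045,'bufplate')
```

```text
redline [ 0.5431 -0.0106  0.008 ]
wallT [0.5901 0.1239 0.036 ]
wallB [0.5607 0.1237 0.036 ]
wallT2 [5.926e-01 3.000e-04 3.600e-02]
wallB2 [0.5617 0.0006 0.036 ]
flareT [ 0.5981 -0.0688  0.03  ]
flareB [ 0.5619 -0.0681  0.03  ]
inner end [0.5763 0.1621 0.03  ]
hub [ 0.6043 -0.0253  0.06  ]
knobtop [ 0.6712 -0.0254  0.084 ]
disc [ 0.6222 -0.0486  0.05  ]
ytab top [0.579  0.0667 0.087 ]
bufplate [0.5772 0.0447 0.045 ]
```

>>> servo_tool --deltas '[{"x": 0.05,"y": 0,"z": -0.05,"yaw": 0,"fingers": 1},{"x": 0.1,"y": -0.05,"z": -0.1,"yaw": 0,"fingers": 1}]'

```text
time_s: 1.35
position: [0.2903, -0.5229, 0.3003]
ee_rot: [3.141, -0.0, 0.367]
force: [0.0, 0.9, -0.3]
opening: 0.0849
gripper_force: 0.0
```

Run:
```python
from h import *
s=st(); print(np.round(s['q'],3))
```

```text
t 1.35 pos [ 0.2903 -0.5229  0.3003] rot [ 3.141 -0.     0.367] F [ 0.   0.9 -0.3] op 0.0849 g 0.0
[ 0.971  0.338  0.006  1.515 -0.002  1.289 -0.227]
```

```bash
cat > go.py <<'E'
from h import *
import sys
s=st(); x,y,z,yaw=[float(a) for a in sys.argv[1:5]]
p=s['position']; w=s['ee_rot'][2]; d=np.array([x,y,z])-p
c,sn=np.cos(w),np.sin(w)
dy=(yaw-w+np.pi)%(2*np.pi)-np.pi
print('delta x %.4f y %.4f z %.4f yaw %.4f'%(c*d[0]+sn*d[1], sn*d[0]-c*d[1], -d[2], -dy/np.pi),'rows',max(np.linalg.norm(d)/.0625,abs(dy)/.187))
E
python3 go.py .577 .067 .2 1.589
```

```text
t 1.35 pos [ 0.2903 -0.5229  0.3003] rot [ 3.141 -0.     0.367] F [ 0.   0.9 -0.3] op 0.0849 g 0.0
delta x 0.4793 y -0.4477 z 0.1003 yaw -0.3890 rows 10.616142356353446
```

>>> servo_tool --deltas '[{"x": 0.48,"y": -0.448,"z": 0.1,"yaw": -0.389,"fingers": 0.2},{"x": 0.48,"y": -0.448,"z": 0.1,"yaw": -0.389,"fingers": 0.2},{"x": 0.48,"y": -0.448,"z": 0.1,"yaw": -0.389,"fingers": 0.2},{"x": 0.48,"y": -0.448,"z": 0.1,"yaw": -0.389,"fingers": 0.2},{"x": 0.48,"y": -0.448,"z": 0.1,"yaw": -0.389,"fingers": 0.2}]'

```text
time_s: 1.98
position: [0.4244, -0.2431, 0.2527]
ee_rot: [3.141, 0.0, 1.311]
force: [0.4, -0.8, 0.1]
opening: 0.0513
gripper_force: 0.0
```

```bash
python3 go.py .577 .067 .2 1.589
```

```text
t 1.98 pos [ 0.4244 -0.2431  0.2527] rot [3.141 0.    1.311] F [ 0.4 -0.8  0.1] op 0.0513 g 0.0
delta x 0.3389 y 0.0679 z 0.0527 yaw -0.0885 rows 5.593362416770399
```

>>> servo_tool --deltas '[{"x": 0.34,"y": 0.068,"z": 0.053,"yaw": -0.0885,"fingers": 0.2},{"x": 0.34,"y": 0.068,"z": 0.053,"yaw": -0.0885,"fingers": 0.2},{"x": 0.34,"y": 0.068,"z": 0.053,"yaw": -0.0885,"fingers": 0.2},{"x": 0.34,"y": 0.068,"z": 0.053,"yaw": -0.0885,"fingers": 0.2},{"x": 0.34,"y": 0.068,"z": 0.053,"yaw": -0.0885,"fingers": 0.2}]'

```text
time_s: 2.6
position: [0.5626, 0.0331, 0.2052]
ee_rot: [3.141, 0.0, 1.583]
force: [1.1, -1.5, -0.1]
opening: 0.0509
gripper_force: 0.0
```

>>> servo_tool --deltas '[{"x": 0,"y": 0,"z": 0,"yaw": 0,"fingers": 0.2}]'

```text
time_s: 2.72
position: [0.5624, 0.0379, 0.2047]
ee_rot: [-3.141, -0.003, 1.591]
force: [-0.1, 0.3, -0.1]
opening: 0.0514
gripper_force: 0.0
```

```bash
python3 go.py .577 .067 .083 1.589
```

```text
t 2.73 pos [0.5624 0.0379 0.2047] rot [-3.141e+00 -3.000e-03  1.591e+00] F [-0.1  0.3 -0.1] op 0.0514 g 0.0
delta x 0.0287 y 0.0152 z 0.1217 yaw 0.0007 rows 2.0156201905580815
```

>>> servo_tool --deltas '[{"x": 0.0287,"y": 0.015,"z": 0.05,"yaw": 0,"fingers": 0.2},{"x": 0.0287,"y": 0.015,"z": 0.085,"yaw": 0,"fingers": 0.2},{"x": 0.0287,"y": 0.015,"z": 0.121,"yaw": 0,"fingers": 0.2},{"x": 0.0287,"y": 0.015,"z": 0.121,"yaw": 0,"fingers": 0.2}]'

```text
time_s: 3.22
position: [0.5744, 0.0592, 0.0822]
ee_rot: [-3.137, 0.001, 1.583]
force: [0.3, 0.8, 0.8]
opening: 0.0511
gripper_force: 0.0
```

>>> servo_tool --deltas '[{"x": 0,"y": 0,"z": 0,"yaw": 0,"fingers": -1},{"x": 0,"y": 0,"z": 0,"yaw": 0,"fingers": -1},{"x": 0,"y": 0,"z": 0,"yaw": 0,"fingers": -1},{"x": 0,"y": 0,"z": 0,"yaw": 0,"fingers": -1},{"x": 0,"y": 0,"z": 0,"yaw": 0,"fingers": -1}]' --force 40

```text
time_s: 3.85
position: [0.5764, 0.0604, 0.0846]
ee_rot: [3.141, 0.0, 1.583]
force: [-0.1, 0.7, -0.5]
opening: -0.0003
gripper_force: 0.0
```

```bash
python3 go.py .577 .0855 .083 1.589
```

```text
t 3.85 pos [0.5764 0.0604 0.0846] rot [3.141 0.    1.583] F [-0.1  0.7 -0.5] op -0.0003 g 0.0
delta x 0.0251 y 0.0009 z 0.0016 yaw -0.0019 rows 0.4022526502610111
```

Run:
```python
from h import *
a=snap('top'); b=snap('side'); 
A=cv2.resize(a[160:260,200:330],(520,400),interpolation=cv2.INTER_CUBIC); B=cv2.resize(b[170:300,225:315],(277,400),interpolation=cv2.INTER_CUBIC)
save(np.hstack([A,B]),'c2.png')
print(proj('top',[.5764,.0604,.06]),proj('side',[.5764,.0604,.06]))
```

```text
[210.27578159 258.80768318] [223.3427906 261.0381889]
```

View pics/c2.png

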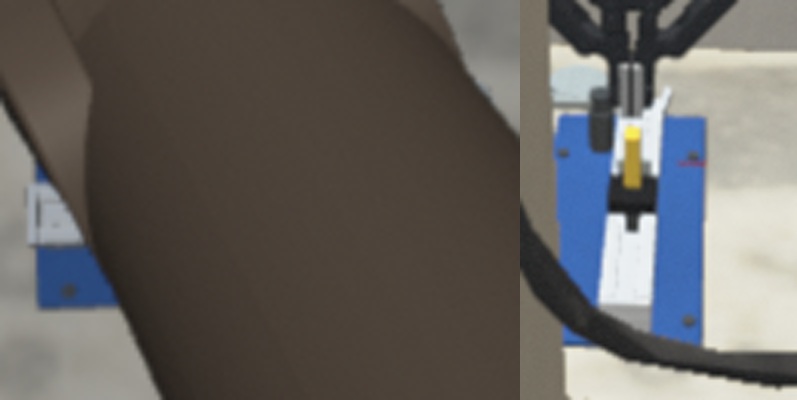

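Run:
```python
from h import *
st()
for z in(.05,.06,.07,.08,.09,.1): print(z,onz('side',(208.3,260.7),z))
o,v=ray('side',(208.3,260.7)); print((o+v*(.0604-o[1])/v[1]))
print('tab top',onz('side',(212,261),.087),'tab bot',onz('side',(230.5,260.7),.05))
```

```text
t 3.95 pos [0.5763 0.0604 0.0844] rot [3.142 0.    1.583] F [-0.4 -0.3 -0.5] op -0.0001 g 0.0
0.05 [ 0.5818275 -0.0048368  0.05     ]
0.06 [0.58068012 0.00992328 0.06      ]
0.07 [0.57953274 0.02468336 0.07      ]
0.08 [0.57838536 0.03944344 0.08      ]
0.09 [0.57723797 0.05420352 0.09      ]
0.1 [0.57609059 0.0689636  0.1       ]
[0.57675629 0.0604     0.09419813]
tab top [0.57614878 0.0619398  0.087     ] tab bot [0.57646056 0.06954776 0.05      ]
```

>>> servo_tool --deltas '[{"x": 0,"y": 0,"z": 0,"yaw": 0,"fingers": 0},{"x": 0,"y": 0,"z": 0,"yaw": 0,"fingers": 0},{"x": 0.006,"y": 0,"z": 0,"yaw": 0,"fingers": 0},{"x": 0.006,"y": 0,"z": 0.01,"yaw": 0,"fingers": 0}]'

```text
time_s: 4.45
position: [0.5768, 0.0676, 0.0747]
ee_rot: [3.14, -0.001, 1.584]
force: [0.4, -0.3, -0.3]
opening: 0.0425
gripper_force: 0.0
```

Run:
```python
from h import *
st()
b=snap('side'); a=snap('top')
B=cv2.resize(b[130:280,215:335],(640,600)[0:2] and (480,600),interpolation=cv2.INTER_CUBIC); save(B,'c3.png')
```

```text
t 4.45 pos [0.5768 0.0676 0.0747] rot [ 3.140e+00 -1.000e-03  1.584e+00] F [ 0.4 -0.3 -0.3] op 0.0425 g 0.0
```

View pics/c3.png

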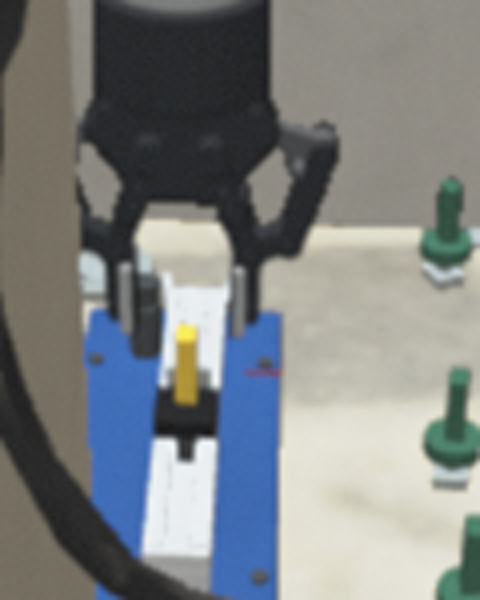

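>>> servo_tool --deltas '[{"x": 0,"y": 0,"z": 0.008,"yaw": 0,"fingers": 0},{"x": 0,"y": 0,"z": 0.015,"yaw": 0,"fingers": 0},{"x": 0,"y": 0,"z": 0.015,"yaw": 0,"fingers": 0}]'

```text
time_s: 4.92
position: [0.5757, 0.0663, 0.0585]
ee_rot: [-3.14, 0.0, 1.583]
force: [0.4, 0.4, 0.6]
opening: 0.0428
gripper_force: 0.0
```

>>> servo_tool --deltas '[{"x": 0,"y": 0,"z": 0,"yaw": 0,"fingers": -1},{"x": 0,"y": 0,"z": 0,"yaw": 0,"fingers": -1},{"x": 0,"y": 0,"z": 0,"yaw": 0,"fingers": -1},{"x": 0,"y": 0,"z": 0,"yaw": 0,"fingers": -1}]' --force 30

```text
time_s: 5.42
position: [0.5762, 0.0665, 0.0597]
ee_rot: [3.142, 0.0, 1.583]
force: [-3.0, -0.4, 5.3]
opening: 0.009
gripper_force: 33.2
```

Run:
```python
from h import *
st()
print('body',proj('side',[.577,.107,.108]),proj('side',[.577,.067,.108]))
b=snap('side')
B=cv2.resize(b[130:280,215:335],(480,600),interpolation=cv2.INTER_CUBIC); save(B,'c4.png')
```

```text
t 5.42 pos [0.5762 0.0665 0.0597] rot [3.142 0.    1.583] F [-3.  -0.4  5.3] op 0.009 g 33.2
body [216.65498622 258.57333719] [204.03000129 260.24166092]
```

View pics/c4.png

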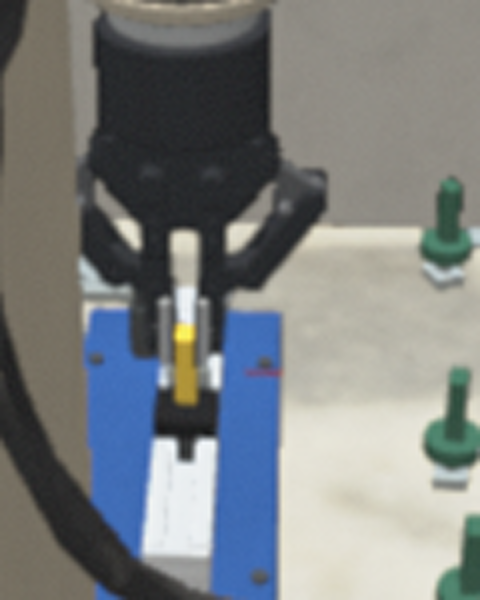

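>>> servo_tool --deltas '[{"x": 0.006,"y": 0,"z": 0,"yaw": 0,"fingers": -1},{"x": 0.012,"y": 0,"z": 0,"yaw": 0,"fingers": -1},{"x": 0.0188,"y": 0,"z": 0,"yaw": 0,"fingers": -1},{"x": 0.0188,"y": 0,"z": 0,"yaw": 0,"fingers": -1}]'

```text
time_s: 5.98
position: [0.5758, 0.084, 0.0596]
ee_rot: [-3.141, 0.002, 1.583]
force: [-4.0, -4.1, 7.6]
opening: 0.0089
gripper_force: 33.5
```

>>> servo_tool --deltas '[{"x": 0,"y": 0,"z": 0,"yaw": 0,"fingers": 0},{"x": 0,"y": 0,"z": 0,"yaw": 0,"fingers": 0},{"x": 0,"y": 0,"z": 0,"yaw": 0,"fingers": 0},{"x": 0,"y": 0,"z": -0.06,"yaw": 0,"fingers": 0},{"x": 0,"y": 0,"z": -0.1,"yaw": 0,"fingers": 0}]'

```text
time_s: 6.6
position: [0.5765, 0.0858, 0.1613]
ee_rot: [3.14, -0.001, 1.584]
force: [0.9, -0.6, -0.2]
opening: 0.0428
gripper_force: 0.0
```

```bash
python3 go.py .449 -.1155 .16 1.9; python3 go.py .449 .062 .12 1.57
```

```text
t 6.6 pos [0.5765 0.0858 0.1613] rot [ 3.140e+00 -1.000e-03  1.584e+00] F [ 0.9 -0.6 -0.2] op 0.0428 g 0.0
delta x -0.1996 y -0.1300 z 0.0013 yaw -0.1007 rows 3.8116896927800177
t 6.6 pos [0.5765 0.0858 0.1613] rot [ 3.140e+00 -1.000e-03  1.584e+00] F [ 0.9 -0.6 -0.2] op 0.0428 g 0.0
delta x -0.0221 y -0.1278 z 0.0413 yaw 0.0043 rows 2.1773876291001764
```

>>> servo_tool --deltas '[{"x": -0.022,"y": -0.128,"z": 0,"yaw": 0.037,"fingers": 0},{"x": -0.022,"y": -0.128,"z": 0,"yaw": 0.037,"fingers": 0},{"x": -0.022,"y": -0.128,"z": 0.06,"yaw": 0.037,"fingers": 0},{"x": -0.022,"y": -0.128,"z": 0.08,"yaw": 0.037,"fingers": 0},{"x": -0.022,"y": -0.128,"z": 0.08,"yaw": 0.037,"fingers": 0}]'

```text
time_s: 7.22
position: [0.4473, 0.0616, 0.0785]
ee_rot: [-3.139, 0.001, 1.467]
force: [0.2, -0.3, 0.3]
opening: 0.043
gripper_force: 0.0
```

```bash
python3 go.py .449 .062 .045 1.47
python3 - <<'E'
from h import *
b=snap('side'); a=snap('top'); cv2.imwrite('pics/t1.png',a[...,::-1])
h=cv2.cvtColor(a,cv2.COLOR_RGB2HSV).astype(int); m=(h[...,0]>22)&(h[...,0]<34)&(h[...,1]>140)&(h[...,2]>90); yx=np.argwhere(m[195:225,220:290]); print(len(yx), yx.mean(0)+[195,220] if len(yx) else 0)
save(cv2.resize(b[150:270,270:390],(600,600),interpolation=cv2.INTER_CUBIC),'c5.png')
E
```

```text
t 7.22 pos [0.4473 0.0616 0.0785] rot [-3.139e+00  1.000e-03  1.467e+00] F [ 0.2 -0.3  0.3] op 0.043 g 0.0
delta x 0.0006 y 0.0017 z 0.0335 yaw -0.0008 rows 0.53633454006022
13 [209.76923077 245.23076923]
```

View pics/c5.png

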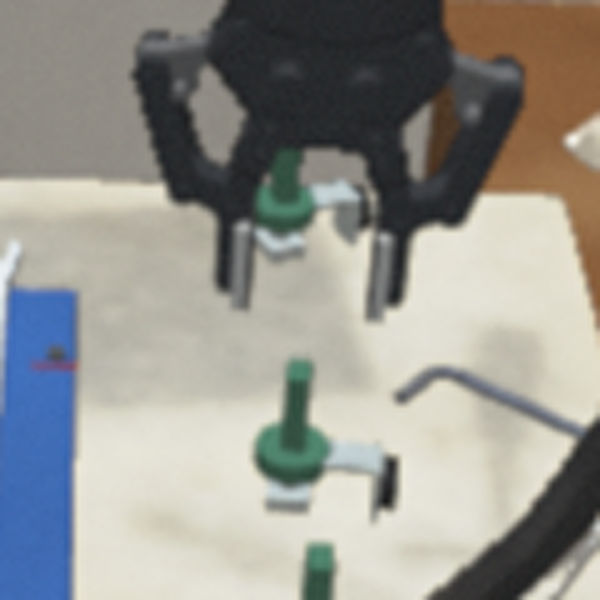

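>>> servo_tool --deltas '[{"x": 0.001,"y": 0.002,"z": 0.02,"yaw": 0,"fingers": 0},{"x": 0.001,"y": 0.002,"z": 0.041,"yaw": 0,"fingers": 0},{"x": 0.001,"y": 0.002,"z": 0.041,"yaw": 0,"fingers": 0}]'

```text
time_s: 7.7
position: [0.4504, 0.0625, 0.0383]
ee_rot: [-3.141, 0.0, 1.467]
force: [-0.8, 0.8, 0.1]
opening: 0.0428
gripper_force: 0.0
```

>>> servo_tool --deltas '[{"x": 0,"y": 0,"z": 0,"yaw": 0,"fingers": -1},{"x": 0,"y": 0,"z": 0,"yaw": 0,"fingers": -1},{"x": 0,"y": 0,"z": 0,"yaw": 0,"fingers": -1},{"x": 0,"y": 0,"z": 0,"yaw": 0,"fingers": -1}]' --force 60

```text
time_s: 8.2
position: [0.4513, 0.0627, 0.0393]
ee_rot: [3.14, -0.0, 1.467]
force: [-0.4, -0.3, 6.5]
opening: 0.0075
gripper_force: 60.7
```

>>> servo_tool --deltas '[{"x": 0,"y": 0,"z": -0.03,"yaw": 0,"fingers": -1},{"x": 0,"y": 0,"z": -0.06,"yaw": 0,"fingers": -1},{"x": 0,"y": 0,"z": -0.06,"yaw": 0,"fingers": -1}]'

```text
time_s: 8.57
position: [0.452, 0.0628, 0.1004]
ee_rot: [3.137, -0.001, 1.467]
force: [1.3, -0.1, -0.3]
opening: 0.0077
gripper_force: 59.7
```

```bash
python3 go.py .5785 -.052 .10 1.588
python3 - <<'E'
from h import *
b=snap('side')
save(cv2.resize(b[150:270,230:390],(800,600),interpolation=cv2.INTER_CUBIC),'c6.png')
E
```

```text
t 8.57 pos [0.452  0.0628 0.1004] rot [ 3.137e+00 -1.000e-03  1.467e+00] F [ 1.3 -0.1 -0.3] op 0.0077 g 59.7
delta x -0.1010 y 0.1378 z 0.0004 yaw -0.0386 rows 2.733157689857084
```

View pics/c6.png

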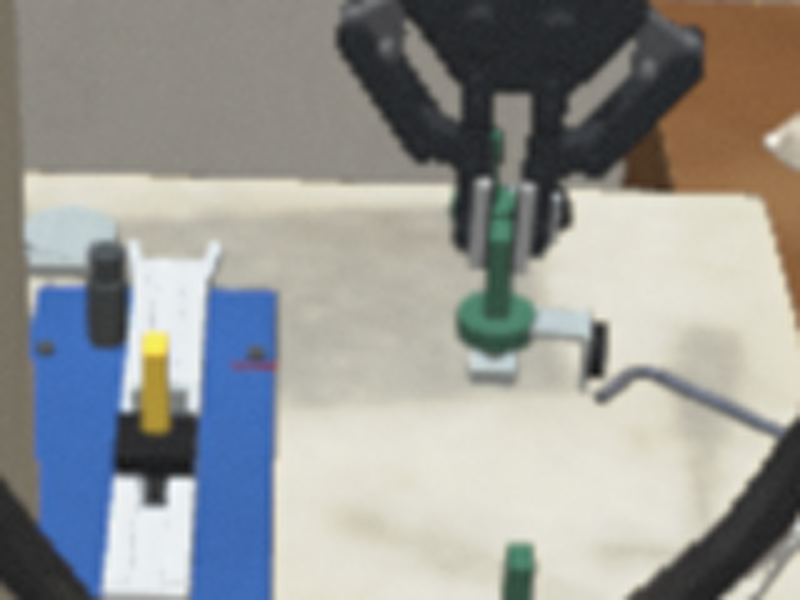

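```bash
python3 - <<'E'
from h import *
for row,col in((199,251.2),(218.5,251.5)):
    o,v=ray('side',(row,col)); print(o+v*(-.022-o[1])/v[1], o+v*(-.034-o[1])/v[1])
for row,col in((150+262/5,230+495/5),(150+252/5,230+522/5)):
    o,v=ray('side',(row,col)); print('tip',o+v*(.074-o[1])/v[1])
print('lh', [(d['at'],d['score'],onz('top',d['at'],.07)) for d in r.landmark_of('top','lever_knob')[:2]])
E
python3 go.py .5788 -.056 .10 1.588
```

```text
[ 0.60227514 -0.022       0.06036465] [ 0.60349192 -0.034       0.05256135]
[ 0.60259089 -0.022       0.01191447] [ 0.60381236 -0.034       0.00339137]
tip [0.45342782 0.074      0.12107309]
tip [0.4441541  0.074      0.12570418]
lh [([159.0, 303.6], 0.73, array([ 0.67407457, -0.02665194,  0.07      ])), ([211.5, 305.3], 0.68, array([ 0.57191484, -0.02833904,  0.07      ]))]
t 8.68 pos [0.4504 0.0622 0.0984] rot [3.141 0.    1.467] F [ 0.3 -0.3 -0.5] op 0.0079 g 59.7
delta x -0.1042 y 0.1400 z -0.0016 yaw -0.0386 rows 2.7921918836742776
```

>>> servo_tool --deltas '[{"x": -0.104,"y": 0.141,"z": 0,"yaw": -0.0386,"fingers": -1},{"x": -0.104,"y": 0.141,"z": 0,"yaw": -0.0386,"fingers": -1},{"x": -0.104,"y": 0.141,"z": 0,"yaw": -0.0386,"fingers": -1},{"x": -0.104,"y": 0.141,"z": 0,"yaw": -0.0386,"fingers": -1},{"x": -0.104,"y": 0.141,"z": 0,"yaw": -0.0386,"fingers": -1}]' --force 90

```text
time_s: 9.3
position: [0.5787, -0.0551, 0.097]
ee_rot: [-3.139, -0.001, 1.588]
force: [-0.0, 0.0, -0.1]
opening: 0.0067
gripper_force: 90.9
```

```bash
python3 go.py .5788 -.056 .0625 1.588
python3 - <<'E'
from h import *
b=snap('side')
save(cv2.resize(b[150:270,220:380],(800,600),interpolation=cv2.INTER_CUBIC),'c7.png')
E
```

```text
t 9.3 pos [ 0.5787 -0.0551  0.097 ] rot [-3.139e+00 -1.000e-03  1.588e+00] F [-0.   0.  -0.1] op 0.0067 g 90.9
delta x -0.0009 y 0.0001 z 0.0345 yaw 0.0001 rows 0.5528620663790225
```

View pics/c7.png

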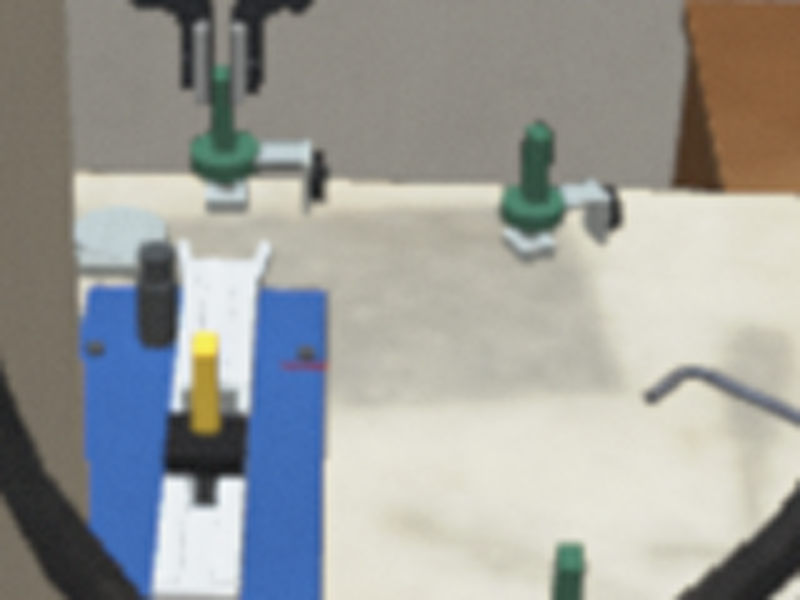

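Run:
```python
from h import *
for z in (.058,.07,.08): print(z,onz('side',(150+208/5,220+228/5),z))
print('apron end flare tips',onz('side',(150+245/5,220+184/5),.03),onz('side',(150+245/5,220+265/5),.03))
a=snap('top'); save(cv2.resize(a[180:260,290:350],(450,600),interpolation=cv2.INTER_CUBIC),'c8.png')
for q in('specimen1','hanger1'): print([(np.round(d['at'],1),round(d['score'],2)) for d in r.landmark_of('top',q)])
print(proj('top',[.5367,-.0565,.072]))
```

```text
0.058 [ 0.57518843 -0.05581727  0.058     ]
0.07 [ 0.57394169 -0.03667709  0.07      ]
0.08 [ 0.57290275 -0.02072694  0.08      ]
apron end flare tips [ 0.59503549 -0.06942951  0.03      ] [ 0.56033386 -0.07155783  0.03      ]
[(array([298. , 354.5]), 0.85), (array([229.7, 320.9]), 0.58), (array([301.2, 201.1]), 0.57)]
[(array([278.2, 346.2]), 0.88), (array([299.8, 357. ]), 0.41), (array([214.1, 260.5]), 0.2)]
[229.70353448 320.55628895]
```

>>> servo_tool --deltas '[{"x": 0,"y": 0,"z": 0.015,"yaw": 0,"fingers": -1},{"x": 0,"y": 0,"z": 0.028,"yaw": 0,"fingers": -1},{"x": 0,"y": 0,"z": 0.035,"yaw": 0,"fingers": -1},{"x": 0,"y": 0,"z": 0.035,"yaw": 0,"fingers": -1}]'

```text
time_s: 10.0
position: [0.5795, -0.0555, 0.0626]
ee_rot: [-3.141, -0.0, 1.588]
force: [-1.0, 0.2, -1.4]
opening: 0.0067
gripper_force: 90.9
```

```bash
python3 go.py .5785 -.04 .0618 1.588;python3 go.py .577 .04 .0618 1.588
```

```text
t 10.0 pos [ 0.5795 -0.0555  0.0626] rot [-3.141 -0.     1.588] F [-1.   0.2 -1.4] op 0.0067 g 90.9
delta x 0.0155 y -0.0008 z 0.0008 yaw 0.0001 rows 0.24923071806570174
t 10.0 pos [ 0.5795 -0.0555  0.0626] rot [-3.141 -0.     1.588] F [-1.   0.2 -1.4] op 0.0067 g 90.9
delta x 0.0956 y -0.0008 z 0.0008 yaw 0.0001 rows 1.528937136553851
```

>>> servo_tool --deltas '[{"x": 0.006,"y": -0.001,"z": 0.0008,"yaw": 0,"fingers": -1},{"x": 0.012,"y": -0.001,"z": 0.0008,"yaw": 0,"fingers": -1},{"x": 0.018,"y": -0.001,"z": 0.0008,"yaw": 0,"fingers": -1},{"x": 0.024,"y": -0.001,"z": 0.0008,"yaw": 0,"fingers": -1}]'

```text
time_s: 10.5
position: [0.5786, -0.031, 0.0627]
ee_rot: [3.141, -0.0, 1.589]
force: [-0.0, -0.4, -1.1]
opening: 0.0067
gripper_force: 90.9
```

>>> servo_tool --deltas '[{"x": 0.015,"y": 0,"z": 0,"yaw": 0,"fingers": -1},{"x": 0.03,"y": 0,"z": 0,"yaw": 0,"fingers": -1},{"x": 0.045,"y": 0,"z": 0,"yaw": 0,"fingers": -1},{"x": 0.06,"y": 0,"z": 0,"yaw": 0,"fingers": -1},{"x": 0.072,"y": 0,"z": 0,"yaw": 0,"fingers": -1}]'

```text
time_s: 11.12
position: [0.5771, 0.0417, 0.0626]
ee_rot: [-3.142, -0.0, 1.589]
force: [-0.1, -0.3, -0.3]
opening: 0.0066
gripper_force: 90.8
```

>>> servo_tool --deltas '[{"x": 0,"y": 0,"z": 0,"yaw": 0,"fingers": -0.6},{"x": 0,"y": 0,"z": 0,"yaw": 0,"fingers": -0.4},{"x": 0,"y": 0,"z": 0,"yaw": 0,"fingers": -0.4},{"x": 0,"y": 0,"z": -0.05,"yaw": 0,"fingers": 0},{"x": 0,"y": 0,"z": -0.1,"yaw": 0,"fingers": 0}]'

```text
time_s: 11.75
position: [0.5767, 0.0397, 0.1634]
ee_rot: [-3.14, 0.0, 1.588]
force: [1.1, -0.7, 0.3]
opening: 0.0428
gripper_force: 0.0
```

```bash
python3 go.py .447 .1695 .16 1.53
```

```text
t 11.75 pos [0.5767 0.0397 0.1634] rot [-3.14   0.     1.588] F [ 1.1 -0.7  0.3] op 0.0428 g 0.0
delta x 0.1319 y -0.1276 z 0.0034 yaw 0.0183 rows 2.936865690859978
```

```bash
sed -i '/^blobs((H>22/,$d' seg.py; echo "save(cv2.resize(im[160:300,180:380],(800,560),interpolation=cv2.INTER_CUBIC),sys.argv[1])
for q,z in(('hanger1',0),('specimen1',.0135)):
  for d in r.landmark_of('top',q): print(q,np.round(d['at'],1),round(d['score'],2),np.round(onz('top',d['at'],z),4))" >> seg.py; python3 seg.py d1.png
```

```text
green 129 [278.3 204.2] [273 198] [284 210] [0.4474 0.1697 0.023 ]
hanger1 [279.7 206.4] 0.54 [0.4445 0.1688 0.    ]
specimen1 [299.8 202.8] 0.87 [0.4052 0.1735 0.0135]
```

>>> servo_tool --deltas '[{"x": 0.132,"y": -0.1255,"z": 0.0,"yaw": 0.025,"fingers": 0},{"x": 0.132,"y": -0.1255,"z": 0.0,"yaw": 0.025,"fingers": 0},{"x": 0.132,"y": -0.1255,"z": 0.03,"yaw": 0.025,"fingers": 0},{"x": 0.132,"y": -0.1255,"z": 0.07,"yaw": 0.025,"fingers": 0},{"x": 0.132,"y": -0.1255,"z": 0.07,"yaw": 0.025,"fingers": 0}]'

```text
time_s: 12.52
position: [0.4467, 0.1688, 0.0899]
ee_rot: [-3.136, 0.003, 1.511]
force: [-0.4, -0.3, -0.3]
opening: 0.043
gripper_force: 0.0
```

```bash
python3 go.py .449 .1698 .039 1.51; python3 seg.py d2.png
```

```text
t 12.53 pos [0.4467 0.1688 0.0899] rot [-3.136e+00  3.000e-03  1.511e+00] F [-0.4 -0.3 -0.3] op 0.043 g 0.0
delta x 0.0011 y 0.0022 z 0.0509 yaw 0.0003 rows 0.815878890754193
green 132 [210.8 268. ] [204 262] [217 274] [0.5804 0.0434 0.023 ]
green 140 [278.  349.6] [272 343] [284 356] [ 0.4453 -0.1168  0.023 ]
green 43 [278.3 208. ] [273 206] [284 210] [0.4472 0.1623 0.023 ]
hanger1 [278.8 203.9] 0.64 [0.4463 0.1739 0.    ]
hanger1 [278. 347.] 0.56 [ 0.4452 -0.1151  0.    ]
hanger1 [209.7 266.3] 0.52 [0.586  0.0473 0.    ]
specimen1 [297.2 357.1] 0.74 [ 0.4073 -0.1321  0.0135]
specimen1 [233.  268.7] 0.73 [0.5367 0.0424 0.0135]
```

Hanger 1 is on the rail. Now grip hanger 2.

>>> servo_tool --deltas '[{"x": 0.001,"y": 0.002,"z": 0.03,"yaw": 0,"fingers": 0},{"x": 0.001,"y": 0.002,"z": 0.0505,"yaw": 0,"fingers": 0},{"x": 0.001,"y": 0.002,"z": 0.0505,"yaw": 0,"fingers": 0}]'

```text
time_s: 13.05
position: [0.4518, 0.1703, 0.0421]
ee_rot: [-3.141, 0.001, 1.508]
force: [0.8, 0.1, 0.8]
opening: 0.0425
gripper_force: 0.0
```

>>> servo_tool --deltas '[{"x": 0,"y": 0,"z": 0,"yaw": 0,"fingers": -1},{"x": 0,"y": 0,"z": 0,"yaw": 0,"fingers": -1},{"x": 0,"y": 0,"z": 0,"yaw": 0,"fingers": -1},{"x": 0,"y": 0,"z": 0,"yaw": 0,"fingers": -1}]' --force 90

```text
time_s: 13.55
position: [0.4522, 0.1714, 0.0433]
ee_rot: [3.14, -0.001, 1.51]
force: [-1.4, 0.4, 7.6]
opening: 0.0064
gripper_force: 88.3
```

>>> servo_tool --deltas '[{"x": 0,"y": 0,"z": -0.04,"yaw": 0,"fingers": -1},{"x": 0,"y": 0,"z": -0.08,"yaw": 0,"fingers": -1},{"x": 0,"y": 0,"z": -0.08,"yaw": 0,"fingers": -1}]'

```text
time_s: 13.92
position: [0.4536, 0.1721, 0.1254]
ee_rot: [3.136, -0.003, 1.509]
force: [-0.3, -0.0, -0.3]
opening: 0.0058
gripper_force: 88.4
```

```bash
python3 go.py .5788 -.056 .12 1.588
```

```text
t 13.93 pos [0.4536 0.1721 0.1254] rot [ 3.136e+00 -3.000e-03  1.509e+00] F [-0.3 -0.  -0.3] op 0.0058 g 88.4
delta x -0.2200 y 0.1390 z 0.0054 yaw -0.0250 rows 4.164334091301878
```

>>> servo_tool --deltas '[{"x": -0.06,"y": 0,"z": -0.02,"yaw": 0,"fingers": -1},{"x": -0.12,"y": 0.02,"z": -0.02,"yaw": -0.025,"fingers": -1},{"x": -0.17,"y": 0.06,"z": -0.02,"yaw": -0.025,"fingers": -1},{"x": -0.22,"y": 0.1,"z": -0.01,"yaw": -0.025,"fingers": -1},{"x": -0.22,"y": 0.139,"z": 0,"yaw": -0.025,"fingers": -1}]'

```text
time_s: 14.55
position: [0.5771, -0.0632, 0.1213]
ee_rot: [-3.141, 0.003, 1.581]
force: [0.5, 0.6, 0.2]
opening: 0.0063
gripper_force: 88.4
```

```bash
python3 go.py .5788 -.056 .0665 1.588; python3 seg.py d3.png
```

```text
t 14.55 pos [ 0.5771 -0.0632  0.1213] rot [-3.141e+00  3.000e-03  1.581e+00] F [0.5 0.6 0.2] op 0.0063 g 88.4
delta x 0.0072 y 0.0018 z 0.0548 yaw -0.0022 rows 0.8843157199111603
green 133 [210.8 268. ] [204 262] [217 274] [0.5804 0.0433 0.023 ]
green 139 [278.  349.6] [272 343] [284 356] [ 0.4453 -0.1167  0.023 ]
hanger1 [279.8 345.2] 0.85 [ 0.4416 -0.1114  0.    ]
hanger1 [211.7 266.7] 0.52 [0.5819 0.0465 0.    ]
hanger1 [213.  319.8] 0.38 [ 0.5783 -0.0626  0.    ]
specimen1 [298.1 352.4] 0.56 [ 0.4057 -0.1227  0.0135]
specimen1 [235.5 269.7] 0.54 [0.5316 0.0404 0.0135]
specimen1 [230.9 325.2] 0.54 [ 0.5399 -0.0715  0.0135]
specimen1 [209.6 309.6] 0.32 [ 0.5836 -0.0408  0.0135]
```

View pics/d3.png

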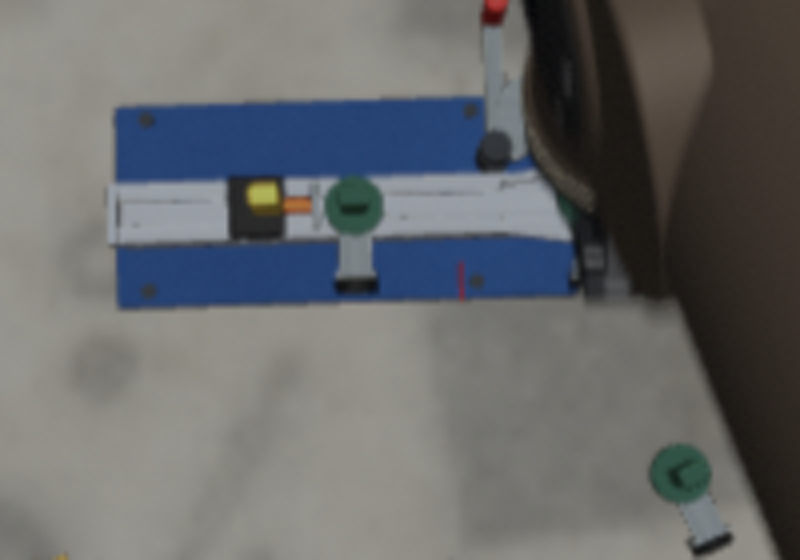

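>>> servo_tool --deltas '[{"x": 0.008,"y": 0.002,"z": 0.025,"yaw": -0.002,"fingers": -1},{"x": 0.008,"y": 0.002,"z": 0.045,"yaw": -0.002,"fingers": -1},{"x": 0.008,"y": 0.002,"z": 0.0545,"yaw": -0.002,"fingers": -1},{"x": 0.008,"y": 0.002,"z": 0.0545,"yaw": -0.002,"fingers": -1},{"x": 0.008,"y": 0.002,"z": 0.0545,"yaw": -0.002,"fingers": -1}]'

```text
time_s: 15.32
position: [0.5809, -0.0482, 0.0708]
ee_rot: [3.136, 0.0, 1.595]
force: [0.2, -0.5, 20.7]
opening: 0.0059
gripper_force: 92.6
```

```bash
python3 go.py .5786 -.031 .0663 1.588
```

```text
t 15.32 pos [ 0.5809 -0.0482  0.0708] rot [3.136 0.    1.595] F [ 0.2 -0.5 20.7] op 0.0059 g 92.6
delta x 0.0173 y -0.0019 z 0.0045 yaw 0.0024 rows 0.2874014447379103
```

>>> servo_tool --deltas '[{"x": -0.006,"y": 0,"z": -0.01,"yaw": 0,"fingers": -1},{"x": -0.006,"y": 0,"z": -0.01,"yaw": 0,"fingers": -1}]'

```text
time_s: 15.58
position: [0.5787, -0.0555, 0.0784]
ee_rot: [3.141, 0.001, 1.594]
force: [-0.3, -0.7, -0.1]
opening: 0.0061
gripper_force: 89.5
```

```bash
python3 go.py .5786 -.055 .0663 1.588;  python3 - <<'E'
from h import *
b=snap('side')
save(cv2.resize(b[150:270,220:380],(800,600),interpolation=cv2.INTER_CUBIC),'c9.png')
E
```

```text
t 15.57 pos [ 0.5787 -0.0555  0.0784] rot [3.141e+00 1.000e-03 1.594e+00] F [-0.3 -0.7 -0.1] op 0.0061 g 89.5
delta x 0.0005 y -0.0001 z 0.0121 yaw 0.0019 rows 0.19332044829884243
```

View pics/c9.png

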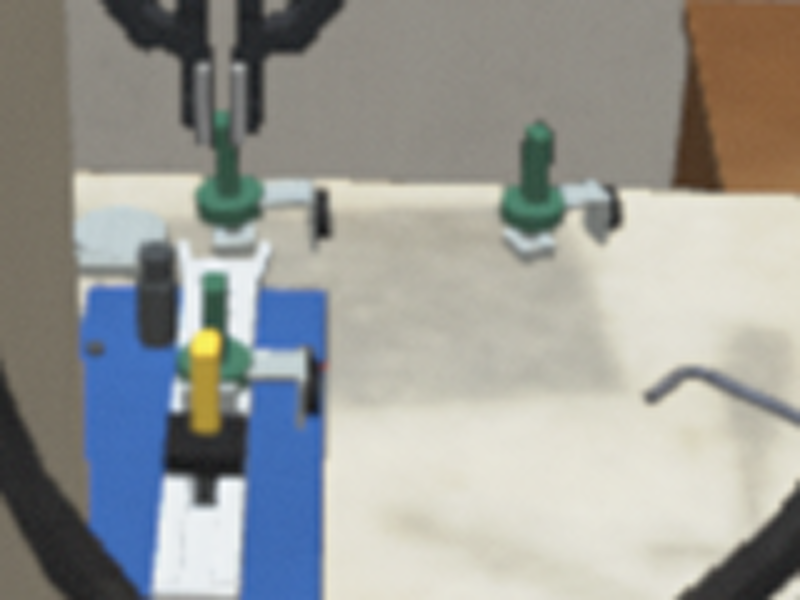

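>>> servo_tool --deltas '[{"x": 0,"y": 0.003,"z": 0.004,"yaw": 0,"fingers": -1},{"x": 0,"y": 0.003,"z": 0.007,"yaw": 0.0019,"fingers": -1},{"x": 0,"y": 0.003,"z": 0.007,"yaw": 0.0019,"fingers": -1}]'

```text
time_s: 16.0
position: [0.5813, -0.0548, 0.0698]
ee_rot: [-3.14, -0.0, 1.589]
force: [-0.1, -0.0, 0.1]
opening: 0.0062
gripper_force: 89.5
```

```bash
python3 go.py .5788 -.055 .0613 1.588
```

```text
t 16.0 pos [ 0.5813 -0.0548  0.0698] rot [-3.14  -0.     1.589] F [-0.1 -0.   0.1] op 0.0062 g 89.5
delta x -0.0002 y -0.0025 z 0.0085 yaw 0.0002 rows 0.14160379208659007
```

>>> servo_tool --deltas '[{"x": 0,"y": 0,"z": 0.002,"yaw": 0,"fingers": -1},{"x": 0,"y": 0,"z": 0.002,"yaw": 0,"fingers": -1}]'

```text
time_s: 16.25
position: [0.5816, -0.0549, 0.0684]
ee_rot: [-3.141, -0.0, 1.589]
force: [0.4, 0.6, -0.6]
opening: 0.0057
gripper_force: 89.5
```

>>> servo_tool --deltas '[{"x": 0,"y": 0,"z": 0.002,"yaw": 0,"fingers": -1},{"x": 0,"y": 0,"z": 0.002,"yaw": 0,"fingers": -1}]'

```text
time_s: 16.5
position: [0.5817, -0.055, 0.0665]
ee_rot: [-3.141, 0.0, 1.589]
force: [-0.1, 0.1, -0.1]
opening: 0.0064
gripper_force: 89.5
```

>>> servo_tool --deltas '[{"x": 0,"y": 0,"z": 0.0015,"yaw": 0,"fingers": -1},{"x": 0,"y": 0,"z": 0.0015,"yaw": 0,"fingers": -1}]'

```text
time_s: 16.75
position: [0.5822, -0.0549, 0.0655]
ee_rot: [3.141, 0.0, 1.589]
force: [-0.9, 0.4, 4.2]
opening: 0.0064
gripper_force: 90.1
```

>>> servo_tool --deltas '[{"x": 0,"y": 0,"z": 0.001,"yaw": 0,"fingers": -1},{"x": 0,"y": 0,"z": 0.001,"yaw": 0,"fingers": -1}]'

```text
time_s: 17.0
position: [0.5828, -0.0549, 0.0653]
ee_rot: [3.139, 0.0, 1.589]
force: [-1.9, 0.1, 10.6]
opening: 0.0061
gripper_force: 91.3
```

Run:
```python
from h import *
b=snap('side'); st()
save(cv2.resize(b[150:270,220:380],(800,600),interpolation=cv2.INTER_CUBIC),'c10.png')
```

```text
t 17.05 pos [ 0.5828 -0.0549  0.0653] rot [3.139 0.    1.589] F [-1.5  0.3 12. ] op 0.006 g 91.3
```

View pics/c10.png

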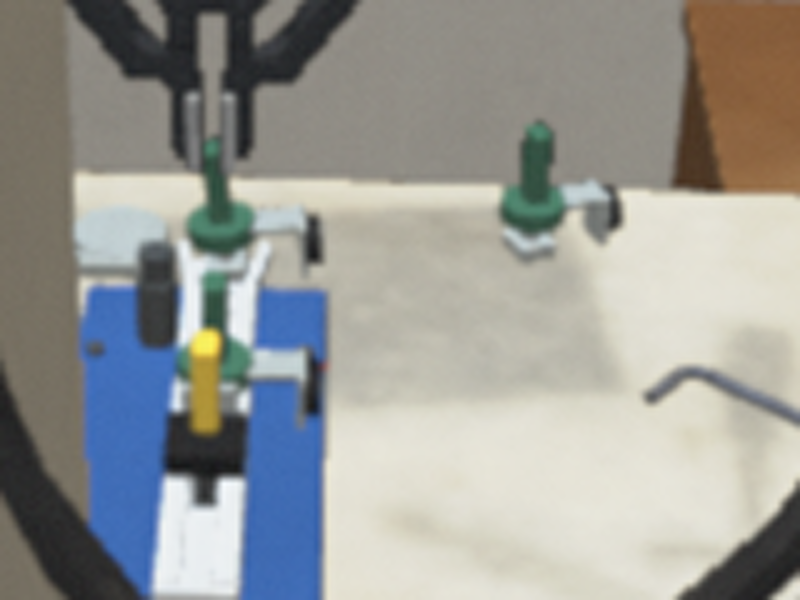

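>>> servo_tool --deltas '[{"x": 0,"y": 0,"z": 0,"yaw": 0,"fingers": -0.3},{"x": 0,"y": 0,"z": 0,"yaw": 0,"fingers": -0.3},{"x": 0,"y": -0.003,"z": 0,"yaw": 0,"fingers": -0.3},{"x": 0,"y": -0.003,"z": 0.005,"yaw": 0,"fingers": -0.3},{"x": 0,"y": -0.003,"z": 0.005,"yaw": 0,"fingers": -0.3}]'

```text
time_s: 17.68
position: [0.5783, -0.055, 0.0584]
ee_rot: [-3.141, 0.0, 1.589]
force: [-1.1, 0.1, 0.6]
opening: 0.0299
gripper_force: 0.0
```

>>> servo_tool --deltas '[{"x": 0,"y": 0,"z": 0,"yaw": 0,"fingers": -1},{"x": 0,"y": 0,"z": 0,"yaw": 0,"fingers": -1},{"x": 0,"y": 0,"z": 0,"yaw": 0,"fingers": -1},{"x": 0,"y": 0,"z": 0,"yaw": 0,"fingers": -1}]' --force 60

```text
time_s: 18.18
position: [0.5788, -0.055, 0.0591]
ee_rot: [3.142, 0.0, 1.589]
force: [0.3, 0.2, -0.8]
opening: 0.0081
gripper_force: 59.7
```

```bash
python3 go.py .5785 -.031 .0613 1.588
```

```text
t 18.18 pos [ 0.5788 -0.055   0.0591] rot [3.142 0.    1.589] F [ 0.3  0.2 -0.8] op 0.0081 g 59.7
delta x 0.0240 y 0.0001 z -0.0022 yaw 0.0002 rows 0.3851909483403216
```

>>> servo_tool --deltas '[{"x": 0.006,"y": 0,"z": -0.0005,"yaw": 0,"fingers": -1},{"x": 0.012,"y": 0,"z": -0.0005,"yaw": 0,"fingers": -1},{"x": 0.018,"y": 0,"z": -0.0005,"yaw": 0,"fingers": -1},{"x": 0.024,"y": 0,"z": -0.0005,"yaw": 0,"fingers": -1},{"x": 0.03,"y": 0,"z": -0.0005,"yaw": 0,"fingers": -1}]'

```text
time_s: 18.8
position: [0.5782, -0.0245, 0.0596]
ee_rot: [3.142, 0.0, 1.589]
force: [-0.1, -0.1, -1.0]
opening: 0.008
gripper_force: 59.7
```

>>> servo_tool --deltas '[{"x": 0.01,"y": 0,"z": 0,"yaw": 0,"fingers": -1},{"x": 0.02,"y": 0,"z": 0,"yaw": 0,"fingers": -1},{"x": 0.03,"y": 0,"z": 0,"yaw": 0,"fingers": -1},{"x": 0.037,"y": 0,"z": 0,"yaw": 0,"fingers": -1},{"x": 0.037,"y": 0,"z": 0,"yaw": 0,"fingers": -1}]'

```text
time_s: 19.42
position: [0.5776, 0.0129, 0.0596]
ee_rot: [3.141, -0.0, 1.59]
force: [0.9, -1.1, -0.4]
opening: 0.0082
gripper_force: 59.7
```

>>> servo_tool --deltas '[{"x": 0,"y": 0,"z": 0,"yaw": 0,"fingers": -0.6},{"x": 0,"y": 0,"z": 0,"yaw": 0,"fingers": -0.4},{"x": 0,"y": 0,"z": 0,"yaw": 0,"fingers": -0.4},{"x": 0,"y": 0,"z": -0.05,"yaw": 0,"fingers": -0.2},{"x": 0,"y": 0,"z": -0.1,"yaw": 0,"fingers": 0}]'

```text
time_s: 20.05
position: [0.5771, 0.0118, 0.1604]
ee_rot: [-3.14, -0.0, 1.588]
force: [1.5, -0.2, 0.2]
opening: 0.043
gripper_force: 0.0
```

```bash
python3 seg.py d4.png; python3 go.py .447 -.1155 .12 1.85
```

```text
specimen1 [236.3 268.6] 0.36 [0.53   0.0427 0.0135]
t 20.2 pos [0.5795 0.0122 0.1624] rot [ 3.136 -0.     1.588] F [ 0.2 -0.9 -1.7] op 0.0425 g 0.0
delta x -0.1254 y -0.1347 z 0.0424 yaw -0.0834 rows 3.0211793301551655
```

>>> servo_tool --deltas '[{"x": -0.04,"y": -0.05,"z": 0,"yaw": -0.055,"fingers": 0},{"x": -0.08,"y": -0.1,"z": 0,"yaw": -0.109,"fingers": 0},{"x": -0.126,"y": -0.135,"z": 0,"yaw": -0.109,"fingers": 0},{"x": -0.126,"y": -0.135,"z": 0.05,"yaw": -0.109,"fingers": 0},{"x": -0.126,"y": -0.135,"z": 0.07,"yaw": -0.109,"fingers": 0}]'

```text
time_s: 20.82
position: [0.4422, -0.1176, 0.0869]
ee_rot: [-3.138, -0.002, 1.928]
force: [0.2, 0.7, -0.5]
opening: 0.0428
gripper_force: 0.0
```

```bash
python3 seg.py d5.png; python3 go.py .447 -.1165 .039 1.93
python3 - <<'E'
from h import *
b=snap('side'); h=cv2.cvtColor(b,cv2.COLOR_RGB2HSV).astype(int); m=((h[...,0]>65)&(h[...,0]<90)&(h[...,1]>90)&(h[...,2]>30)).astype(np.uint8)
n,l,s,c=cv2.connectedComponentsWithStats(m)
for i in range(1,n):
    if s[i,4]>15: print(s[i],c[i])
E
```

```text
green 135 [211. 268.] [204 262] [217 274] [0.5801 0.0433 0.023 ]
green 131 [209.9 284.5] [204 279] [216 291] [0.582  0.0102 0.023 ]
green 36 [277.6 345.3] [272 343] [283 347] [ 0.4462 -0.1082  0.023 ]
hanger1 [214.1 286. ] 0.9 [0.5766 0.0069 0.    ]
hanger1 [212.  270.2] 0.75 [0.5812 0.0393 0.    ]
hanger1 [278.5 344.6] 0.41 [ 0.4443 -0.1102  0.    ]
specimen1 [234.4 283.8] 0.76 [0.5336 0.012  0.0135]
specimen1 [231.9 269.3] 0.59 [0.5389 0.0412 0.0135]
t 20.98 pos [ 0.4435 -0.1162  0.0883] rot [-3.139e+00 -2.000e-03  1.931e+00] F [-0.1  0.3 -0.1] op 0.0428 g 0.0
delta x -0.0015 y 0.0032 z 0.0493 yaw 0.0004 rows 0.7908558277229535
[325 175   5  11  29] [326.68965517 179.75862069]
[321 188  11   7  62] [326.01612903 191.01612903]
[256 196  13  30 124] [263.58064516 211.45967742]
```

>>> servo_tool --deltas '[{"x": -0.001,"y": 0.003,"z": 0.03,"yaw": 0,"fingers": 0},{"x": -0.001,"y": 0.003,"z": 0.0495,"yaw": 0,"fingers": 0},{"x": -0.001,"y": 0.003,"z": 0.0495,"yaw": 0,"fingers": 0}]'

```text
time_s: 21.4
position: [0.4478, -0.1159, 0.0399]
ee_rot: [-3.141, -0.001, 1.932]
force: [0.0, -0.0, 0.3]
opening: 0.0429
gripper_force: 0.0
```

>>> servo_tool --deltas '[{"x": 0,"y": 0,"z": 0,"yaw": 0,"fingers": -1},{"x": 0,"y": 0,"z": 0,"yaw": 0,"fingers": -1},{"x": 0,"y": 0,"z": 0,"yaw": 0,"fingers": -1},{"x": 0,"y": 0,"z": 0,"yaw": 0,"fingers": -1}]' --force 60

```text
time_s: 21.9
position: [0.449, -0.1164, 0.041]
ee_rot: [3.14, 0.001, 1.931]
force: [-0.1, 0.4, 7.9]
opening: 0.0079
gripper_force: 59.9
```

>>> servo_tool --deltas '[{"x": 0,"y": 0,"z": -0.04,"yaw": 0,"fingers": -1},{"x": 0,"y": 0,"z": -0.075,"yaw": 0,"fingers": -1},{"x": 0,"y": 0,"z": -0.075,"yaw": 0,"fingers": -1}]'

```text
time_s: 22.28
position: [0.4498, -0.1166, 0.1175]
ee_rot: [3.138, 0.003, 1.931]
force: [0.4, 0.2, -0.9]
opening: 0.0077
gripper_force: 59.0
```

```bash
python3 go.py .5793 -.056 .11 1.589
```

```text
t 22.27 pos [ 0.4498 -0.1166  0.1175] rot [3.138e+00 3.000e-03 1.931e+00] F [ 0.4  0.2 -0.9] op 0.0077 g 59.0
delta x 0.0111 y 0.1426 z 0.0075 yaw 0.1087 rows 2.291340954199985
```

>>> servo_tool --deltas '[{"x": 0.006,"y": 0.05,"z": 0,"yaw": 0.05,"fingers": -1},{"x": 0.011,"y": 0.1,"z": 0,"yaw": 0.1,"fingers": -1},{"x": 0.011,"y": 0.1425,"z": 0,"yaw": 0.1087,"fingers": -1},{"x": 0.011,"y": 0.1425,"z": 0,"yaw": 0.1087,"fingers": -1},{"x": 0.011,"y": 0.1425,"z": 0,"yaw": 0.1087,"fingers": -1}]' --force 80

```text
time_s: 22.9
position: [0.5762, -0.056, 0.114]
ee_rot: [-3.139, 0.0, 1.59]
force: [0.3, 0.4, -0.4]
opening: 0.007
gripper_force: 81.4
```

```bash
python3 go.py .5790 -.056 .0641 1.589
```

```text
t 22.9 pos [ 0.5762 -0.056   0.114 ] rot [-3.139  0.     1.59 ] F [ 0.3  0.4 -0.4] op 0.007 g 81.4
delta x -0.0000 y 0.0028 z 0.0499 yaw 0.0003 rows 0.7996324404695702
```

>>> servo_tool --deltas '[{"x": 0,"y": 0.002,"z": 0.02,"yaw": 0,"fingers": -1},{"x": 0,"y": 0.002,"z": 0.035,"yaw": 0,"fingers": -1},{"x": 0,"y": 0.002,"z": 0.048,"yaw": 0,"fingers": -1},{"x": 0,"y": 0.002,"z": 0.048,"yaw": 0,"fingers": -1},{"x": 0,"y": 0.002,"z": 0.048,"yaw": 0,"fingers": -1}]'

```text
time_s: 23.52
position: [0.5796, -0.0557, 0.0674]
ee_rot: [3.141, 0.0, 1.59]
force: [-0.1, -0.2, -0.5]
opening: 0.0069
gripper_force: 81.3
```

```bash
python3 go.py .5787 -.055 .0638 1.589
```

```text
t 23.52 pos [ 0.5796 -0.0557  0.0674] rot [3.141 0.    1.59 ] F [-0.1 -0.2 -0.5] op 0.0069 g 81.3
delta x 0.0007 y -0.0009 z 0.0036 yaw 0.0002 rows 0.06071188784347993
```

>>> servo_tool --deltas '[{"x": 0,"y": -0.001,"z": 0.002,"yaw": 0,"fingers": -1},{"x": 0,"y": -0.001,"z": 0.004,"yaw": 0,"fingers": -1},{"x": 0,"y": -0.001,"z": 0.004,"yaw": 0,"fingers": -1}]'

```text
time_s: 23.9
position: [0.5787, -0.0557, 0.0633]
ee_rot: [3.141, 0.0, 1.59]
force: [0.1, -0.2, 0.7]
opening: 0.007
gripper_force: 81.5
```

>>> servo_tool --deltas '[{"x": 0.006,"y": 0,"z": 0,"yaw": 0,"fingers": -1},{"x": 0.012,"y": 0,"z": 0,"yaw": 0,"fingers": -1},{"x": 0.018,"y": 0,"z": 0,"yaw": 0,"fingers": -1},{"x": 0.022,"y": 0,"z": 0,"yaw": 0,"fingers": -1}]'

```text
time_s: 24.4
position: [0.5786, -0.0331, 0.0633]
ee_rot: [3.141, -0.0, 1.59]
force: [2.8, -2.3, 1.3]
opening: 0.0071
gripper_force: 81.7
```

>>> servo_tool --deltas '[{"x": 0.006,"y": 0,"z": 0,"yaw": 0,"fingers": -1},{"x": 0.012,"y": 0,"z": 0,"yaw": 0,"fingers": -1},{"x": 0.017,"y": 0,"z": 0,"yaw": 0,"fingers": -1},{"x": 0.019,"y": 0,"z": 0,"yaw": 0,"fingers": -1},{"x": 0.019,"y": 0,"z": 0,"yaw": 0,"fingers": -1}]'

```text
time_s: 25.02
position: [0.5779, -0.0148, 0.0632]
ee_rot: [3.141, 0.0, 1.59]
force: [3.6, -2.9, 4.5]
opening: 0.007
gripper_force: 82.0
```

>>> servo_tool --deltas '[{"x": 0,"y": 0,"z": 0,"yaw": 0,"fingers": -0.7},{"x": 0,"y": 0,"z": 0,"yaw": 0,"fingers": -0.5},{"x": 0,"y": 0,"z": 0,"yaw": 0,"fingers": -0.5},{"x": 0,"y": 0,"z": -0.05,"yaw": 0,"fingers": -0.3},{"x": 0,"y": 0,"z": -0.1,"yaw": 0,"fingers": 0}]'

```text
time_s: 25.65
position: [0.5768, -0.0144, 0.1636]
ee_rot: [-3.139, -0.001, 1.59]
force: [0.7, -0.3, 1.0]
opening: 0.0426
gripper_force: 0.0
```

>>> servo_tool --deltas '[{"x": -0.06,"y": -0.06,"z": -0.03,"yaw": 0,"fingers": 0},{"x": -0.12,"y": -0.12,"z": -0.03,"yaw": 0,"fingers": 0},{"x": -0.18,"y": -0.12,"z": -0.03,"yaw": 0,"fingers": 0},{"x": -0.22,"y": -0.12,"z": -0.03,"yaw": 0,"fingers": 0},{"x": -0.22,"y": -0.12,"z": -0.03,"yaw": 0,"fingers": 0}]'

```text
time_s: 26.28
position: [0.4599, -0.2415, 0.1929]
ee_rot: [-3.141, 0.001, 1.583]
force: [-0.0, 0.9, -0.6]
opening: 0.0429
gripper_force: 0.0
```

```bash
cat >> seg.py <<'E'
blobs((H>20)&(H<36)&(S>110)&(V>80),.087,'yellow',5)
blobs((H>=8)&(H<20)&(S>140)&(V>100),.047,'orange',3)
blobs(((H<6)|(H>174))&(S>150)&(V>80),.08,'red',3)
E
python3 seg.py d6.png; python3 go.py .672 -.026 .15 1.59
```

```text
green 134 [210.  282.2] [204 276] [216 288] [0.5819 0.0149 0.023 ]
green 133 [210.1 297.5] [204 291] [216 303] [ 0.5814 -0.0158  0.023 ]
green 135 [211.1 266.9] [205 261] [217 273] [0.5799 0.0455 0.023 ]
hanger1 [212.2 268.5] 0.59 [0.5808 0.0428 0.    ]
hanger1 [210.8 297.4] 0.55 [ 0.5832 -0.0166  0.    ]
hanger1 [232.6 267.3] 0.45 [0.5388 0.0455 0.    ]
specimen1 [231.  283.6] 0.74 [0.5405 0.0124 0.0135]
specimen1 [212.6 282.9] 0.68 [0.5779 0.0134 0.0135]
specimen1 [233.8 269.3] 0.63 [0.535  0.0412 0.0135]
specimen1 [231.4 295.4] 0.61 [ 0.5394 -0.0114  0.0135]
yellow 49 [208.2 245.4] [205 242] [211 249] [0.5767 0.0843 0.087 ]
yellow 246 [311.6 178. ] [299 161] [325 196] [0.3882 0.2066 0.087 ]
orange 18 [211.  253.5] [210 251] [212 256] [0.5769 0.0712 0.047 ]
red 26 [159.8 303.5] [157 301] [162 306] [ 0.67   -0.0258  0.08  ]
red 30 [162.2 107.8] [160 105] [165 111] [0.6679 0.3456 0.08  ]
t 26.43 pos [ 0.4618 -0.2364  0.1928] rot [-3.141e+00 -1.000e-03  1.589e+00] F [0.7 0.9 0.1] op 0.0428 g 0.0
delta x 0.2065 y 0.2140 z 0.0428 yaw -0.0004 rows 4.807574293794554
```

View pics/d6.png

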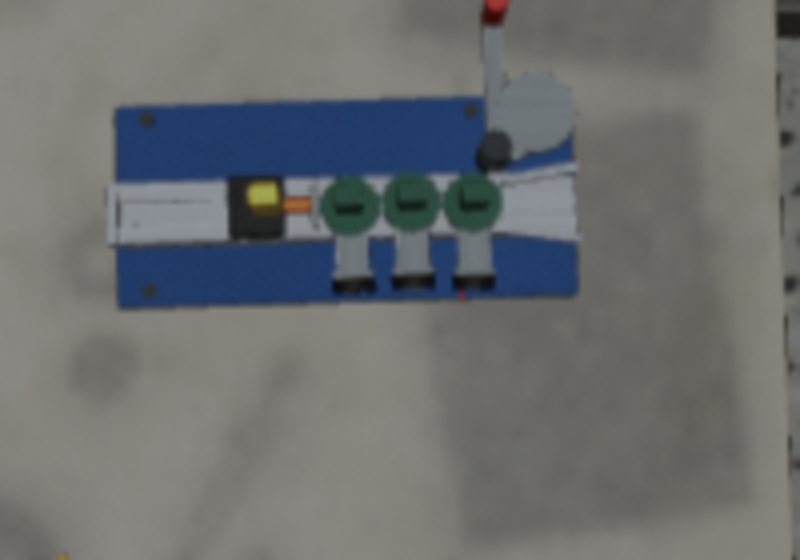

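```bash
python3 - <<'E'
from h import *
b=cv2.imread('pics/top0.png')
print([ (int(i),b[i,330].tolist()) for i in range(84,156,3)])
for c,rw in((295,144),(295,149)): print(onz('top',(rw,c),0))
for z in(0,.03,.06,.1,.14): print(z,proj('top',[.71,-.06,z]))
E
python3 go.py .671 -.0255 .16 0.1
```

```text
[(84, [120, 125, 127]), (87, [121, 127, 128]), (90, [121, 127, 128]), (93, [86, 92, 101]), (96, [23, 36, 55]), (99, [22, 35, 56]), (102, [20, 33, 54]), (105, [25, 37, 58]), (108, [23, 37, 58]), (111, [22, 35, 55]), (114, [23, 34, 54]), (117, [23, 35, 55]), (120, [20, 33, 54]), (123, [23, 36, 56]), (126, [24, 36, 57]), (129, [20, 33, 54]), (132, [21, 33, 53]), (135, [24, 36, 56]), (138, [22, 34, 55]), (141, [24, 34, 46]), (144, [27, 36, 46]), (147, [23, 27, 34]), (150, [97, 100, 101]), (153, [97, 102, 103])]
[ 0.72425498 -0.01351453  0.        ]
[ 0.71353062 -0.01337555  0.        ]
0 [150.49799552 317.34010498]
0.03 [146.50126525 318.64645792]
0.06 [142.24033704 320.0391654 ]
0.1 [136.10075938 322.04591962]
0.14 [129.36774731 324.24664109]
t 26.43 pos [ 0.4618 -0.2364  0.1928] rot [-3.141e+00 -1.000e-03  1.589e+00] F [0.7 0.9 0.1] op 0.0428 g 0.0
delta x 0.2071 y 0.2130 z 0.0328 yaw 0.4739 rows 7.961787743102851
```

>>> servo_tool --deltas '[{"x": 0.207,"y": 0.213,"z": 0.02,"yaw": 0.25,"fingers": -0.1},{"x": 0.207,"y": 0.213,"z": 0.02,"yaw": 0.25,"fingers": -0.1},{"x": 0.207,"y": 0.213,"z": 0.02,"yaw": 0.25,"fingers": -0.1},{"x": 0.207,"y": 0.213,"z": 0.02,"yaw": 0.25,"fingers": -0.1},{"x": 0.207,"y": 0.213,"z": 0.02,"yaw": 0.25,"fingers": -0.1}]'

```text
time_s: 27.05
position: [0.6719, -0.0199, 0.1727]
ee_rot: [-3.14, -0.001, 0.805]
force: [0.8, 0.5, 0.5]
opening: 0.0381
gripper_force: 0.0
```

>>> servo_tool --deltas '[{"x": 0,"y": 0,"z": 0,"yaw": 0,"fingers": -0.1}]'

```text
time_s: 27.18
position: [0.6722, -0.0163, 0.1719]
ee_rot: [-3.138, -0.003, 0.814]
force: [-0.2, 0.3, 0.0]
opening: 0.0384
gripper_force: 0.0
```

```bash
python3 go.py .670 -.0255 .06 0.8
```

```text
t 27.18 pos [ 0.6722 -0.0163  0.1719] rot [-3.138e+00 -3.000e-03  8.140e-01] F [-0.2  0.3  0. ] op 0.0384 g 0.0
delta x -0.0082 y 0.0047 z 0.1119 yaw 0.0044 rows 1.7972082508588096
```

>>> servo_tool --deltas '[{"x": -0.008,"y": 0.005,"z": 0.02,"yaw": 0,"fingers": -0.1},{"x": -0.008,"y": 0.005,"z": 0.05,"yaw": 0,"fingers": -0.1},{"x": -0.008,"y": 0.005,"z": 0.065,"yaw": 0,"fingers": -0.1},{"x": -0.008,"y": 0.005,"z": 0.065,"yaw": 0,"fingers": -0.1}]'

```text
time_s: 27.68
position: [0.668, -0.0341, 0.1071]
ee_rot: [-3.14, 0.001, 0.806]
force: [0.9, 0.6, 0.1]
opening: 0.0388
gripper_force: 0.0
```

```bash
python3 go.py .670 -.0255 .06 0.8
```

```text
t 27.68 pos [ 0.668  -0.0341  0.1071] rot [-3.14e+00  1.00e-03  8.06e-01] F [0.9 0.6 0.1] op 0.0388 g 0.0
delta x 0.0076 y -0.0045 z 0.0471 yaw 0.0018 rows 0.7670186638123828
```

>>> servo_tool --deltas '[{"x": 0.0075,"y": -0.0045,"z": 0,"yaw": 0,"fingers": -0.1},{"x": 0.0075,"y": -0.0045,"z": 0,"yaw": 0,"fingers": -0.1},{"x": 0.0075,"y": -0.0045,"z": 0.02,"yaw": 0,"fingers": -0.1},{"x": 0.0075,"y": -0.0045,"z": 0.04,"yaw": 0,"fingers": -0.1},{"x": 0.0075,"y": -0.0045,"z": 0.047,"yaw": 0,"fingers": -0.1}]'

```text
time_s: 28.3
position: [0.6694, -0.027, 0.0585]
ee_rot: [-3.139, 0.003, 0.804]
force: [0.6, -0.4, -0.0]
opening: 0.0383
gripper_force: 0.0
```

>>> servo_tool --deltas '[{"x": 0,"y": 0,"z": 0,"yaw": 0,"fingers": -0.1},{"x": 0,"y": 0,"z": 0,"yaw": 0,"fingers": -1},{"x": 0,"y": 0,"z": 0,"yaw": 0,"fingers": -1},{"x": 0,"y": 0,"z": 0,"yaw": 0,"fingers": -1},{"x": 0,"y": 0,"z": 0,"yaw": 0,"fingers": -1}]' --force 25

```text
time_s: 28.92
position: [0.6711, -0.0265, 0.0616]
ee_rot: [3.141, -0.0, 0.804]
force: [-3.3, 1.7, 5.3]
opening: 0.0105
gripper_force: 24.7
```

```bash
python3 go.py .670 -.0255 .06 0.8
```

```text
t 28.93 pos [ 0.6711 -0.0265  0.0616] rot [ 3.141 -0.     0.804] F [-3.3  1.7  5.3] op 0.0105 g 24.7
delta x -0.0000 y -0.0015 z 0.0016 yaw 0.0013 rows 0.035169977385775535
```

```bash
cat > arc.py <<'E'
import numpy as np,sys
w,a0=float(sys.argv[1]),float(sys.argv[2]); ps=.018
ex=np.array([np.cos(ps),np.sin(ps)]);ey=np.array([-np.sin(ps),np.cos(ps)])
tx=np.array([np.cos(w),np.sin(w)]);ty=np.array([np.sin(w),-np.cos(w)])
P=lambda a:.065*(np.cos(a)*ex-np.sin(a)*ey)
for g in sys.argv[3:]:
    aa=[float(v) for v in g.split(',')]
    print(g,[(round(float((P(a)-P(a0))@tx),4),round(float((P(a)-P(a0))@ty),4)) for a in aa]); a0=aa[-1]
E
python3 arc.py .804 0 .12,.24,.36,.48,.6 .72,.84,.96,1.08,1.2
```

```text
.12,.24,.36,.48,.6 [(-0.0058, 0.0052), (-0.0122, 0.0096), (-0.0191, 0.0132), (-0.0264, 0.016), (-0.034, 0.0179)]
.72,.84,.96,1.08,1.2 [(-0.0077, 0.001), (-0.0155, 0.001), (-0.0233, 0.0001), (-0.0309, -0.0017), (-0.0382, -0.0044)]
```

>>> servo_tool --deltas '[{"x": -0.0058,"y": 0.0052,"z": 0,"yaw": 0,"fingers": -1},{"x": -0.0122,"y": 0.0096,"z": 0,"yaw": 0,"fingers": -1},{"x": -0.0191,"y": 0.0132,"z": 0,"yaw": 0,"fingers": -1},{"x": -0.0264,"y": 0.016,"z": 0,"yaw": 0,"fingers": -1},{"x": -0.034,"y": 0.018,"z": 0,"yaw": 0,"fingers": -1}]'

```text
time_s: 29.55
position: [0.6608, -0.0615, 0.0616]
ee_rot: [-3.141, -0.003, 0.805]
force: [-0.2, 7.5, 3.1]
opening: 0.0102
gripper_force: 24.8
```

>>> servo_tool --deltas '[{"x": -0.0077,"y": 0.001,"z": 0,"yaw": 0,"fingers": -1},{"x": -0.0155,"y": 0.001,"z": 0,"yaw": 0,"fingers": -1},{"x": -0.0233,"y": 0,"z": 0,"yaw": 0,"fingers": -1},{"x": -0.0309,"y": -0.0017,"z": 0,"yaw": 0,"fingers": -1},{"x": -0.0382,"y": -0.0044,"z": 0,"yaw": 0,"fingers": -1}]'

```text
time_s: 30.18
position: [0.6313, -0.089, 0.0615]
ee_rot: [3.14, -0.001, 0.804]
force: [4.6, -0.6, 3.5]
opening: 0.0101
gripper_force: 24.9
```

```bash
python3 - <<'E'
from h import *
s=st(); d=s['position'][:2]-[.606,-.0277]; print('r',np.hypot(*d),'cam angle',-np.arctan2(d[1],d[0])+.018)
E
python3 arc.py .804 1.2 1.3,1.4,1.5,1.57,1.57; python3 seg.py d7.png | grep -v spec
```

```text
t 30.18 pos [ 0.6313 -0.089   0.0615] rot [ 3.14e+00 -1.00e-03  8.04e-01] F [ 4.6 -0.6  3.5] op 0.0101 g 24.9
r 0.06633722075764578 cam angle 1.1972627855674378
1.3,1.4,1.5,1.57,1.57 [(-0.0058, -0.0029), (-0.0113, -0.0064), (-0.0164, -0.0104), (-0.0197, -0.0135), (-0.0197, -0.0135)]
green 132 [209.9 282.2] [204 276] [216 288] [0.5821 0.0148 0.023 ]
green 128 [210.  297.5] [204 291] [216 303] [ 0.5815 -0.0158  0.023 ]
green 131 [211.1 267. ] [205 261] [217 273] [0.58   0.0455 0.023 ]
hanger1 [209.8 266.1] 0.76 [0.5858 0.0477 0.    ]
hanger1 [213.1 282.1] 0.56 [0.5787 0.0149 0.    ]
hanger1 [210.2 293.1] 0.52 [ 0.5845 -0.0078  0.    ]
yellow 55 [208.4 245.5] [205 242] [212 249] [0.5763 0.0842 0.087 ]
yellow 240 [311.6 178. ] [299 161] [325 196] [0.3883 0.2066 0.087 ]
orange 18 [211.  253.5] [210 251] [212 256] [0.5769 0.0712 0.047 ]
red 31 [162.5 107.9] [160 105] [165 111] [0.6674 0.3454 0.08  ]
```

Good. Complete the swing to π/2.

>>> servo_tool --deltas '[{"x": -0.0058,"y": -0.0029,"z": 0,"yaw": 0,"fingers": -1},{"x": -0.0113,"y": -0.0064,"z": 0,"yaw": 0,"fingers": -1},{"x": -0.0164,"y": -0.0104,"z": 0,"yaw": 0,"fingers": -1},{"x": -0.0197,"y": -0.0135,"z": 0,"yaw": 0,"fingers": -1},{"x": -0.0197,"y": -0.0135,"z": 0,"yaw": 0,"fingers": -1}]'

```text
time_s: 30.95
position: [0.6076, -0.0968, 0.0615]
ee_rot: [3.138, 0.002, 0.801]
force: [4.2, -7.1, 4.4]
opening: 0.0097
gripper_force: 25.1
```

```bash
python3 - <<'E'
from h import *
s=st(); d=s['position'][:2]-[.606,-.0277]; print('r',np.hypot(*d),'cam angle',-np.arctan2(d[1],d[0])+.018)
E
python3 seg.py d8.png | grep -v spec
```

```text
t 30.95 pos [ 0.6076 -0.0968  0.0615] rot [3.138e+00 2.000e-03 8.010e-01] F [ 4.2 -7.1  4.4] op 0.0097 g 25.1
r 0.06910297716025476 cam angle 1.5661599359644423
green 138 [210.  280.9] [204 274] [216 288] [0.5818 0.0176 0.023 ]
green 133 [210.1 296.1] [204 290] [216 302] [ 0.5814 -0.0129  0.023 ]
green 134 [210.9 265.5] [205 259] [217 272] [0.5803 0.0484 0.023 ]
hanger1 [214.9 266.8] 0.73 [0.5752 0.0463 0.    ]
hanger1 [210.7 293.4] 0.7 [ 0.5835 -0.0084  0.    ]
hanger1 [214.1 282.6] 0.55 [0.5766 0.0139 0.    ]
yellow 54 [208.3 245.4] [205 241] [212 249] [0.5765 0.0844 0.087 ]
yellow 240 [311.6 178. ] [299 161] [325 196] [0.3883 0.2065 0.087 ]
orange 15 [211. 253.] [210 251] [212 255] [0.5769 0.0722 0.047 ]
red 30 [162.5 107.9] [160 105] [165 111] [0.6673 0.3453 0.08  ]
```

>>> servo_tool --deltas '[{"x": 0,"y": 0,"z": 0,"yaw": 0,"fingers": -0.4},{"x": 0,"y": 0,"z": 0,"yaw": 0,"fingers": -0.2},{"x": 0,"y": 0,"z": 0,"yaw": 0,"fingers": -0.2},{"x": 0,"y": 0,"z": -0.05,"yaw": 0,"fingers": -0.2},{"x": 0,"y": 0,"z": -0.1,"yaw": 0,"fingers": -0.2}]'

```text
time_s: 31.72
position: [0.6064, -0.0926, 0.1615]
ee_rot: [-3.14, 0.001, 0.805]
force: [0.8, -1.0, 1.1]
opening: 0.034
gripper_force: 0.0
```

>>> servo_tool --deltas '[{"x": -0.06,"y": 0,"z": -0.02,"yaw": 0,"fingers": 0},{"x": -0.12,"y": 0,"z": -0.02,"yaw": 0,"fingers": 0},{"x": -0.18,"y": 0,"z": -0.02,"yaw": 0,"fingers": 0},{"x": -0.22,"y": 0,"z": -0.02,"yaw": 0,"fingers": 0},{"x": -0.22,"y": 0,"z": -0.02,"yaw": 0,"fingers": 0}]'

```text
time_s: 32.35
position: [0.4518, -0.2542, 0.1809]
ee_rot: [-3.141, 0.002, 0.799]
force: [1.0, 0.8, -0.5]
opening: 0.0427
gripper_force: 0.0
```

```bash
python3 seg.py d9.png
python3 - <<'E'
from h import *
st()
for q,z in(('lever_knob',.07),('cam_axis',.045),('buffer_face',.045),('stop_grip',.072)):
  for d in r.landmark_of('top',q)[:2]: print(q,np.round(d['at'],1),round(d['score'],2),np.round(onz('top',d['at'],z),4))
E
```

```text
green 138 [210. 281.] [204 274] [216 288] [0.5818 0.0174 0.023 ]
green 134 [210.2 296.1] [204 290] [216 302] [ 0.5813 -0.013   0.023 ]
green 135 [210.9 265.5] [205 259] [217 272] [0.5803 0.0485 0.023 ]
hanger1 [230.4 280.7] 0.63 [0.543  0.0181 0.    ]
hanger1 [211.9 281.1] 0.6 [0.5812 0.0169 0.    ]
hanger1 [211.8 296.5] 0.6 [ 0.5811 -0.0147  0.    ]
hanger1 [211.4 266.3] 0.56 [0.5825 0.0473 0.    ]
specimen1 [233.6 279.5] 0.78 [0.5353 0.0207 0.0135]
specimen1 [233.4 294.2] 0.63 [ 0.5354 -0.0089  0.0135]
specimen1 [237.5 269.2] 0.57 [0.5276 0.0415 0.0135]
yellow 49 [208.2 245.4] [205 242] [211 249] [0.5767 0.0843 0.087 ]
yellow 246 [311.6 178. ] [299 161] [325 196] [0.3883 0.2066 0.087 ]
orange 15 [211. 253.] [210 251] [212 255] [0.5769 0.0722 0.047 ]
red 29 [162.2 107.9] [160 105] [165 111] [0.668  0.3454 0.08  ]
red 23 [189.5 338.6] [187 336] [192 341] [ 0.612  -0.0914  0.08  ]
t 32.5 pos [ 0.4554 -0.2504  0.1811] rot [-3.141e+00 -1.000e-03  8.050e-01] F [0.3 1.  0.4] op 0.043 g 0.0
lever_knob [190.2 338.6] 0.96 [ 0.6125 -0.0927  0.07  ]
cam_axis [196.6 305.9] 0.64 [ 0.6049 -0.0316  0.045 ]
buffer_face [210.5 307.6] 0.64 [ 0.5773 -0.0345  0.045 ]
buffer_face [214.3 259.4] 0.53 [0.5706 0.0598 0.045 ]
stop_grip [209.4 248.2] 0.85 [0.5765 0.08   0.072 ]
stop_grip [234.6 264.9] 0.44 [0.5283 0.0486 0.072 ]
```

View pics/d9.png

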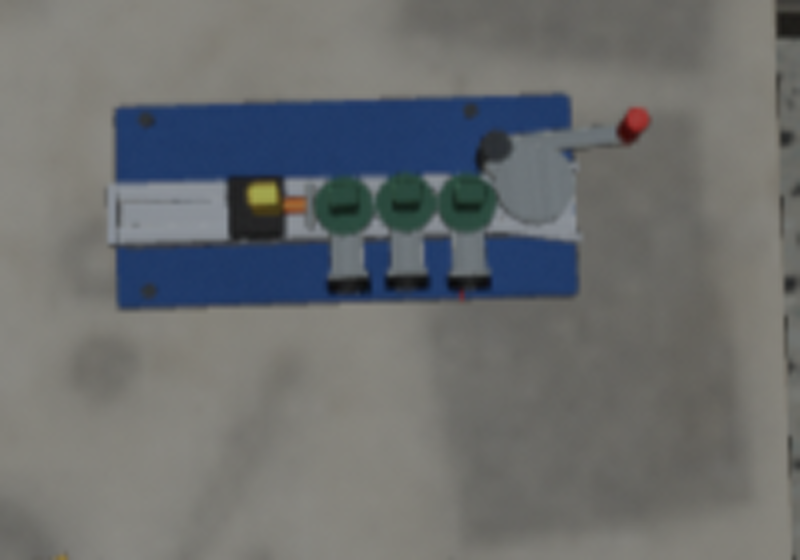

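```bash
python3 go.py .6125 -.0925 .16 1.58
```

```text
t 32.7 pos [ 0.4554 -0.2503  0.181 ] rot [-3.141 -0.     0.806] F [0.1 0.1 0.2] op 0.0426 g 0.0
delta x 0.2226 y 0.0041 z 0.0210 yaw -0.2463 rows 4.137849157305679
```

>>> servo_tool --deltas '[{"x": 0.06,"y": 0.004,"z": 0.02,"yaw": -0.06,"fingers": 0},{"x": 0.12,"y": 0.004,"z": 0.02,"yaw": -0.12,"fingers": 0},{"x": 0.17,"y": 0.004,"z": 0.02,"yaw": -0.18,"fingers": 0},{"x": 0.21,"y": 0.004,"z": 0.02,"yaw": -0.23,"fingers": 0},{"x": 0.2226,"y": 0.004,"z": 0.02,"yaw": -0.2463,"fingers": 0}]'

```text
time_s: 33.33
position: [0.6136, -0.09, 0.1607]
ee_rot: [3.141, -0.002, 1.585]
force: [0.3, 0.2, -0.2]
opening: 0.0427
gripper_force: 0.0
```

>>> servo_tool --deltas '[{"x": 0,"y": 0,"z": 0,"yaw": 0,"fingers": 0},{"x": 0,"y": 0,"z": 0,"yaw": 0,"fingers": 0},{"x": 0,"y": 0,"z": 0,"yaw": 0,"fingers": 0}]'

```text
time_s: 33.7
position: [0.6113, -0.0953, 0.1612]
ee_rot: [-3.141, 0.001, 1.575]
force: [-0.0, 0.3, 0.6]
opening: 0.0426
gripper_force: 0.0
```

```bash
python3 go.py .6125 -.0925 .062 1.58
```

```text
t 33.7 pos [ 0.6113 -0.0953  0.1612] rot [-3.141e+00  1.000e-03  1.575e+00] F [-0.   0.3  0.6] op 0.0426 g 0.0
delta x 0.0028 y 0.0012 z 0.0992 yaw -0.0015 rows 1.5873504348719325
```

>>> servo_tool --deltas '[{"x": 0.003,"y": 0.001,"z": 0.03,"yaw": 0,"fingers": 0},{"x": 0.003,"y": 0.001,"z": 0.06,"yaw": 0,"fingers": 0},{"x": 0.003,"y": 0.001,"z": 0.085,"yaw": 0,"fingers": 0},{"x": 0.003,"y": 0.001,"z": 0.099,"yaw": 0,"fingers": 0},{"x": 0.003,"y": 0.001,"z": 0.099,"yaw": 0,"fingers": 0}]'

```text
time_s: 34.33
position: [0.6123, -0.0913, 0.0615]
ee_rot: [-3.14, 0.0, 1.577]
force: [-0.0, -0.6, 0.2]
opening: 0.0426
gripper_force: 0.0
```

>>> servo_tool --deltas '[{"x": 0,"y": 0,"z": 0,"yaw": 0,"fingers": -0.4},{"x": 0,"y": 0,"z": 0,"yaw": 0,"fingers": -0.6},{"x": 0,"y": 0,"z": 0,"yaw": 0,"fingers": -1},{"x": 0,"y": 0,"z": 0,"yaw": 0,"fingers": -1},{"x": 0,"y": 0,"z": 0,"yaw": 0,"fingers": -1}]' --force 25

```text
time_s: 34.95
position: [0.6131, -0.0909, 0.0629]
ee_rot: [3.141, 0.0, 1.578]
force: [-2.8, -0.6, 6.5]
opening: 0.0099
gripper_force: 24.4
```

```bash
python3 go.py .606 -.0923 .062 1.58;  python3 seg.py d10.png | grep -E 'green|orange|yellow 4|yellow 5'
```

```text
t 34.95 pos [ 0.6131 -0.0909  0.0629] rot [3.141 0.    1.578] F [-2.8 -0.6  6.5] op 0.0099 g 24.4
delta x -0.0013 y -0.0071 z 0.0009 yaw -0.0007 rows 0.11620400873858336
green 134 [210.  281.5] [204 276] [216 288] [0.5819 0.0164 0.023 ]
green 135 [210.1 296.6] [204 290] [216 303] [ 0.5814 -0.014   0.023 ]
green 134 [211.1 266. ] [205 260] [217 272] [0.5799 0.0474 0.023 ]
yellow 52 [208.2 245.5] [205 242] [211 249] [0.5766 0.0842 0.087 ]
orange 15 [211. 253.] [210 251] [212 255] [0.5769 0.0722 0.047 ]
```

>>> servo_tool --deltas '[{"x": 0,"y": -0.002,"z": 0,"yaw": 0,"fingers": -1},{"x": -0.0003,"y": -0.005,"z": 0,"yaw": 0,"fingers": -1},{"x": -0.0004,"y": -0.0075,"z": 0,"yaw": 0,"fingers": -1},{"x": -0.0004,"y": -0.0075,"z": 0,"yaw": 0,"fingers": -1},{"x": -0.0004,"y": -0.0075,"z": 0,"yaw": 0,"fingers": -1}]'

```text
time_s: 35.72
position: [0.6076, -0.0914, 0.063]
ee_rot: [3.137, 0.0, 1.577]
force: [5.5, -0.4, 2.5]
opening: 0.01
gripper_force: 24.5
```

```bash
python3 go.py .606 -.0923 .062 1.58;  python3 seg.py d11.png | grep -E 'green|orange|yellow 4|yellow 5'
```

```text
t 35.73 pos [ 0.6076 -0.0914  0.063 ] rot [3.137 0.    1.577] F [ 5.5 -0.4  2.5] op 0.01 g 24.5
delta x -0.0009 y -0.0017 z 0.0010 yaw -0.0008 rows 0.034188416990445336
green 134 [210.  280.4] [204 274] [216 287] [0.5819 0.0186 0.023 ]
green 135 [210.1 295.6] [204 289] [216 302] [ 0.5815 -0.0119  0.023 ]
green 135 [211.1 265.1] [205 259] [217 272] [0.5798 0.0492 0.023 ]
yellow 53 [208.2 245.4] [205 241] [211 249] [0.5767 0.0844 0.087 ]
orange 12 [211.  252.5] [210 251] [212 254] [0.5769 0.0732 0.047 ]
```

>>> servo_tool --deltas '[{"x": 0,"y": -0.0025,"z": 0,"yaw": 0,"fingers": -1},{"x": 0,"y": -0.0025,"z": 0,"yaw": 0,"fingers": -1},{"x": 0,"y": -0.0025,"z": 0,"yaw": 0,"fingers": -1}]'

```text
time_s: 36.25
position: [0.6049, -0.092, 0.063]
ee_rot: [3.138, 0.001, 1.577]
force: [4.3, -1.6, 3.1]
opening: 0.01
gripper_force: 24.6
```

>>> servo_tool --deltas '[{"x": 0,"y": 0.0005,"z": 0,"yaw": 0,"fingers": -0.6},{"x": 0,"y": 0.0005,"z": 0,"yaw": 0,"fingers": -0.4},{"x": 0,"y": 0.0005,"z": 0,"yaw": 0,"fingers": -0.2},{"x": 0,"y": 0,"z": -0.05,"yaw": 0,"fingers": -0.2},{"x": 0,"y": 0,"z": -0.1,"yaw": 0,"fingers": -0.2}]'

```text
time_s: 36.88
position: [0.6022, -0.0911, 0.1626]
ee_rot: [-3.14, -0.0, 1.578]
force: [1.0, -0.4, 0.6]
opening: 0.0346
gripper_force: 0.0
```

>>> servo_tool --deltas '[{"x": -0.05,"y": -0.04,"z": -0.02,"yaw": 0,"fingers": 0},{"x": -0.1,"y": -0.08,"z": -0.02,"yaw": 0,"fingers": 0},{"x": -0.15,"y": -0.12,"z": -0.02,"yaw": 0,"fingers": 0},{"x": -0.18,"y": -0.15,"z": -0.02,"yaw": 0,"fingers": 0},{"x": -0.18,"y": -0.15,"z": -0.02,"yaw": 0,"fingers": 0}]'

```text
time_s: 37.5
position: [0.4506, -0.2762, 0.1818]
ee_rot: [-3.139, 0.001, 1.571]
force: [1.1, 1.2, 0.7]
opening: 0.0426
gripper_force: 0.0
```

```bash
python3 - <<'E'
from h import *
st()
E
python3 seg.py d12.png | grep -E 'green|orange|yellow 4|yellow 5|red'
python3 - <<'E'
from h import *
st()
for q,z in(('lever_knob',.07),('cam_axis',.045),('buffer_face',.045),('stop_grip',.072)):
  for d in r.landmark_of('top',q)[:1]: print(q,np.round(d['at'],1),round(d['score'],2),np.round(onz('top',d['at'],z),4))
# column profile of rail centre around buffer, row 209-213
im=snap('top'); print(im[210:213,246:264].mean(0).astype(int).tolist())
a=cv2.cvtColor(cv2.imread('pics/d12.png'),cv2.COLOR_BGR2GRAY)
E
```

```text
t 37.5 pos [ 0.4506 -0.2762  0.1818] rot [-3.139e+00  1.000e-03  1.571e+00] F [1.1 1.2 0.7] op 0.0426 g 0.0
green 143 [210.2 279.8] [204 273] [216 287] [0.5816 0.0197 0.023 ]
green 135 [210.1 295.1] [204 289] [216 301] [ 0.5814 -0.0109  0.023 ]
green 138 [211.  264.4] [205 258] [217 271] [0.5801 0.0506 0.023 ]
yellow 49 [208.2 245.4] [205 242] [211 249] [0.5767 0.0843 0.087 ]
orange 12 [211.  252.5] [210 251] [212 254] [0.5769 0.0732 0.047 ]
red 28 [162.1 107.9] [160 105] [164 111] [0.6682 0.3454 0.08  ]
red 25 [192.7 338.9] [190 336] [195 341] [ 0.6058 -0.0917  0.08  ]
t 37.65 pos [ 0.4548 -0.2715  0.1822] rot [ 3.141 -0.     1.579] F [ 0.4  0.1 -0.6] op 0.0428 g 0.0
lever_knob [193.8 339.7] 0.73 [ 0.6055 -0.0947  0.07  ]
cam_axis [192.9 304.9] 0.84 [ 0.6123 -0.0297  0.045 ]
buffer_face [211.9 256. ] 0.46 [0.5754 0.0665 0.045 ]
stop_grip [207.1 246.2] 0.61 [0.581  0.0838 0.072 ]
[[101, 93, 40], [98, 91, 39], [94, 87, 37], [79, 67, 27], [77, 57, 27], [125, 78, 42], [142, 88, 48], [144, 89, 49], [140, 91, 56], [121, 97, 79], [102, 105, 107], [67, 78, 75], [44, 71, 61], [42, 72, 61], [41, 69, 58], [34, 58, 47], [30, 52, 42], [30, 51, 41]]
```

Run:
```python
from h import *
im=cv2.imread('pics/t1.png')[...,::-1].astype(int); now=np.array(r.grab_frame('top')).astype(int)
for a in(im,now): 
    p=a[210:213,244:264].mean(0); print((p[:,0]-p[:,2]).astype(int).tolist()); print(p[:,1].astype(int).tolist())
for f in('d6.png','d12.png'):
    b=cv2.imread('pics/'+f)[...,::-1].astype(int)[198:210,272:330]; p=b.mean(0); print((p[:,0]-p[:,2]).astype(int)[::2].tolist())
for d in r.landmark_of('side','hanger1'): print(np.round(d['at']),round(d['score'],2))
```

```text
[67, 66, 65, 63, 62, 55, 55, 88, 100, 101, 99, 99, 97, 68, -4, -10, -12, -12, -12, -12]
[105, 104, 103, 100, 96, 75, 64, 87, 98, 99, 99, 100, 98, 100, 125, 139, 152, 155, 155, 155]
[63, 62, 60, 59, 57, 51, 50, 83, 94, 94, 84, 41, -5, -7, -16, -18, -17, -13, -11, -11]
[95, 93, 93, 90, 87, 67, 57, 78, 88, 89, 91, 97, 106, 78, 71, 71, 69, 58, 53, 52]
[65, 62, 59, 54, 48, 52, 68, 84, 90, 93, 94, 94, 93, 92, 93, 92, 94, 85, 72, 44, 13, -9, -8, -7, -11, -16, -17, -19, -19]
[63, 62, 58, 54, 48, 52, 67, 83, 89, 92, 93, 91, 91, 79, 61, 33, 9, -8, -8, -8, -13, -17, -18, -18, -18, -17, -15, -13, -13]
[233. 261.] 0.82
[221. 262.] 0.76
[201. 324.] 0.57
```

```bash
python3 -c "
from h import *
st(); print(r.finish_job())"
```

```text
t 38.0 pos [ 0.4547 -0.2718  0.182 ] rot [ 3.142 -0.     1.579] F [ 0.2 -0.9  0.5] op 0.0427 g 0.0
the job is handed in; nothing more can be done
None
```

I handed the job in with all three hangers hung in one row, specimens on the robot's side, the lever parallel to the rail (about 1.58 rad), the buffer pressed in about 4.4–5 mm of its 10 mm, and the gripper open and clear; these figures are from the last pictures, and the hand-in call returned no verdict.

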